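# Find the damp plaster cast on the balance and lay it in the drying cradle

## Robot

A 6-joint arm with a two-finger parallel gripper is mounted at the origin on the work surface. World frame = base frame: x ahead of the robot, y to its left, z up, the work surface at z = 0. Lengths are in m, angles in rad, forces in N, time in s.
With the tool pointing down it reaches from about 0.4 to 0.925 m from the base axis. Payload 12.5 kg.
Tool frame: the origin (TCP) lies on the centre line of the jaws, within the pads' length; the fingertips stand ahead of it and the grasp point (between the pads) lies 11 mm behind it (bot.nose_length is the z of the fingertips in the tool frame, in m); z points along the fingers, y is the direction in which the jaws open and shut (so a half turn about z gives the same grasp; the last joint's range is limited). The gripper opens to 95 mm and grips with 3 to 60 N. Pads are 20 mm wide; open, the fingers measure 119 mm over their backs; the gripper's body (75 mm by 180 mm) begins 59 mm behind the grasp point.
Start: joints at [1.183, 0.491, 1.559, -0, 1.092, -0.106], TCP at [0.174, 0.6, 0.223] pointing down, gripper open.
Joint ranges: [-3.1, 3.1], [-0.84, 2.19], [0.05, 2.79], [-1.13, 4.28], [0.06, 2.93], [-2.69, 2.69]. Speed limits (rad/s): [2.22, 2.22, 2.79, 3.14, 3.14, 3.14].

## Interface

Orientations are given as a rotation vector (axis times angle).
In Python, from cell import bot gives the robot as it stands.
- The arm moves only by the tool carry_out, never from a script. Its argument "steps" is a list of rows, each a list of 3 entries, a list of its own where there are three numbers: the shift along the tool's x, y, z in m, then the turn about the tool's z in rad, then the closure, from 0 (fully open) to 1 (shut). A call has exactly 8 rows; each row shifts and turns the commanded pose from where the row before left it, along the tool's axes as they then stand; what a row does not reach is not made up. A row lasts 1/8 s, in which the tool goes at most 62.5 mm and 10.7 degrees, less where a joint would pass 70% of its speed; a pose out of reach is approached as far as the arm can. A call is refused whole if a number of a shift passes 0.0625 or a number of a turn 0.188, either way. A call with a gripper value outside its range is refused whole. The fingers move at their own pace and stop on an object; "squeeze" is the grip in N (left out, the last holds). Time passes only in rows, so rows that do not move let the fingers close, or fill a call up. It gives the time, the measured TCP pose, the force and the opening at its end, in the units of the state.
- bot.state(): the state, without advancing time (a new reading comes with each control period).
- bot.camera(name): name is "scene" or "top" or "wrist"; returns a dict with "image" (384x512x3 uint8, blue, green, red), "fx", "fy", "cx", "cy" (pixels), "view" (4x4, takes a point from world to camera coordinates). Camera axes: x right, y down, z forward; pixel columns grow to the right and rows downward; lengths in m; the calibration is good to about 2 mm. The wrist camera is an equidistant fisheye: a pixel r from the principal point sees the ray r / f radians off the axis. A picture is of the moment at which its call begins. There is no depth.
- bot.sign_off(): hands the job in, once; it reports no verdict.
The state is a dict: "clock": time; "joints": joint angles; "qd": joint speeds; "joint_efforts": joint torques, N m; "eef_pos": TCP position; "eef_rot": TCP orientation; "contact_force": force on the tool from outside, world axes, zero at the start; "ft_torque": the same for the moment, N m; "opening": finger opening in m.
Only numpy, scipy, OpenCV 4.12 (cv2) and the standard library are available. Lean on these libraries where they do the work, as an engineer would, in place of code of your own. Each camera call takes 0.05 s, during which the arm holds its last target.

## Task

The two plaster vase casts in the divided crate look alike, but one is still damp inside and therefore heavier. Stand them gently on the two pans of the balance, one on each, let go and let it settle to see which is the heavier; then gently lay that one on its side in the wooden drying cradle, body on the wide support and neck on the narrow one, and leave the lighter one standing on its pan. Leave the other things on the table and in the crate where they are.

Things in the scene. Friction and masses are not known exactly. Their poses are not given: they have to be found in the camera images.
- cast_p_mid (a point): White solid plaster vase cast, 140 mm tall, round about its own z (foot to mouth): straight body 52 mm in diameter up to 70 mm from the foot, shoulder 70 to 92 mm, straight neck 26 mm in diameter from 92 to 132 mm, rim bead 30 mm on top. Balances about 51 mm from its foot. The point is on its axis, 70 mm above the foot. Starts upright in a cell of the crate. Weighs 200 to 240 g if dry, 300 to 360 g if damp.
- cast_q_mid (a point): White solid plaster vase cast, 140 mm tall, round about its own z (foot to mouth): straight body 52 mm in diameter up to 70 mm from the foot, shoulder 70 to 92 mm, straight neck 26 mm in diameter from 92 to 132 mm, rim bead 30 mm on top. Balances about 51 mm from its foot. The point is on its axis, 70 mm above the foot. Starts upright in a cell of the crate. Looks the same; one of the two is dry, one damp.
- crate_mid (a point): Fixed plywood crate, 234 (its x) x 86 (its y) x 60 mm tall, walls and floor 6 mm thick, with three cells in a row along its x, 76 mm apart, each about 70 x 74 mm inside: too narrow for fingers beside a cast's body; shoulders and necks stand clear above. The point is the middle of its top rim, 60 mm above the table.
- beam (a joint): Tilt (rad) of the beam of the equal-arm balance; a linkage keeps the pans level. 0 = level, positive = left pan (+y of the balance) down, negative = right pan down, stops at +-0.13. Swings freely with some damping; a weak spring (0.16 Nm/rad) levels it when empty. One cast alone, or the heavier of two, takes its pan down to the stop within about 2 s.
- pan_left_top (a point): Centre of the floor of the balance's left (+y) pan: round, steel, flat, 114 mm across inside, with a rim 3 mm high. 105 mm from the balance's middle; about 96 mm above the table when level, moving 14 mm up or down. Open above. Fixed in yaw.
- pan_right_top (a point): The same for the right (-y) pan.
- balance_mid (a point): Middle of the fixed balance, at table height: blue base 120 (its x) x 250 mm (its y), beam along its y, +y towards the left pan; its -x side with pillar and dial (top 103 mm high) faces the robot.
- cradle_seat (a point): Where the middle of a properly laid cast comes, on the cast's axis, 56 mm above the table over the middle of the fixed wooden drying cradle. The laid cast is level along this point's x, mouth towards +x. Yaw and x axis are the cradle's.
- cradle: The drying cradle, origin under its centre: board 150 x 84 x 12 mm with two 90-degree V supports, each 10 mm thick along its x: the wide one at x = -56 mm for the body (57 mm wide, 48 mm high), the narrow one at x = +42 mm for the neck (38 mm wide, 57 mm high). Fingers fit down beside the body between them.
- balance: The whole balance: base, pillar, beam and pans; origin as balance_mid.
- swab_cup: Clear plastic cup with pink cotton swabs, 76 mm across, about 105 mm tall. To be left alone; origin at the centre of its underside.
- cup_a: Empty clear plastic cup, 76 mm across the rim, 92 mm tall. To be left alone; origin at the centre of its underside.
- cup_b: Second empty clear plastic cup, same size. To be left alone; origin at the centre of its underside.
- pencil_tin: Closed grey pencil tin with a yellow lid, 200 x 75 x 24 mm, long side along its own x. To be left alone; origin at the centre of its underside.
- brush: Paint brush lying flat, 190 mm long, along its own x. To be left alone; origin at the centre of its underside.
- tape_roll: Roll of tape lying flat, 104 mm across, 24 mm tall. To be left alone; origin at the centre of its underside.
- paint_jar: Round blue paint jar with white lid, 51 mm across, 55 mm tall, in one cell of the crate. To be left alone; origin at the centre of its underside.
Not all that is in view belongs to the job. What is shaped like the part that bears cast_p_mid but orange, turquoise or yellow is not meant.

How it is judged:
On the way:
1. the two casts stand upright on opposite pans, untouched by the robot, and the balance has settled tipped to one side ((((horizontal distance between cast_p_mid and pan_left_top below 0.04 m and angle between cast_p's own z axis and vertical below 0.1 rad and z of cast_p_mid in the frame of pan_left_top between 0.064 and 0.076 m) and (horizontal distance between cast_q_mid and pan_right_top below 0.04 m and angle between cast_q's own z axis and vertical below 0.1 rad and z of cast_q_mid in the frame of pan_right_top between 0.064 and 0.076 m)) or ((horizontal distance between cast_p_mid and pan_right_top below 0.04 m and angle between cast_p's own z axis and vertical below 0.1 rad and z of cast_p_mid in the frame of pan_right_top between 0.064 and 0.076 m) and (horizontal distance between cast_q_mid and pan_left_top below 0.04 m and angle between cast_q's own z axis and vertical below 0.1 rad and z of cast_q_mid in the frame of pan_left_top between 0.064 and 0.076 m))) and (value of joint beam above 0.06 rad or value of joint beam below -0.06 rad) and contact force between each of cast_p, cast_q, balance and the fingers below 0.05 N and contact force between each of cast_p, cast_q, balance and the arm below 0.05 N and velocity of joint beam between -0.03 and 0.03 rad/s), for 0.2 s.
At the end, for the whole second after the job is handed in: The heavier cast lies at rest in the cradle, neck on the narrow support, middle within 12 mm sideways and 7 mm in height of the seat point, axis within 0.10 rad of the cradle's; the lighter stands at rest on a pan, upright within 0.1 rad, within 40 mm of its centre; both released ((((horizontal distance between cast_p_mid and cradle_seat below 0.012 m and z of cast_p_mid in the frame of cradle_seat between -0.007 and 0.007 m and angle between the z axis of cast_p and the x axis of cradle_seat, either way round below 0.1 rad and contact force between cast_p and cradle above 1 N and linear speed of cast_p below 0.02 m/s and (contact force between cast_p and the fingers below 0.05 N and contact force between cast_p and the arm below 0.05 N)) and (((horizontal distance between cast_q_mid and pan_left_top below 0.04 m and angle between cast_q's own z axis and vertical below 0.1 rad and z of cast_q_mid in the frame of pan_left_top between 0.064 and 0.076 m) or (horizontal distance between cast_q_mid and pan_right_top below 0.04 m and angle between cast_q's own z axis and vertical below 0.1 rad and z of cast_q_mid in the frame of pan_right_top between 0.064 and 0.076 m)) and contact force between cast_q and balance between 1 and 2.66 N and linear speed of cast_q below 0.02 m/s and (contact force between cast_q and the fingers below 0.05 N and contact force between cast_q and the arm below 0.05 N))) or ((horizontal distance between cast_q_mid and cradle_seat below 0.012 m and z of cast_q_mid in the frame of cradle_seat between -0.007 and 0.007 m and angle between the z axis of cast_q and the x axis of cradle_seat, either way round below 0.1 rad and contact force between cast_q and cradle above 1 N and linear speed of cast_q below 0.02 m/s and (contact force between cast_q and the fingers below 0.05 N and contact force between cast_q and the arm below 0.05 N)) and (((horizontal distance between cast_p_mid and pan_left_top below 0.04 m and angle between cast_p's own z axis and vertical below 0.1 rad and z of cast_p_mid in the frame of pan_left_top between 0.064 and 0.076 m) or (horizontal distance between cast_p_mid and pan_right_top below 0.04 m and angle between cast_p's own z axis and vertical below 0.1 rad and z of cast_p_mid in the frame of pan_right_top between 0.064 and 0.076 m)) and contact force between cast_p and balance between 1 and 2.66 N and linear speed of cast_p below 0.02 m/s and (contact force between cast_p and the fingers below 0.05 N and contact force between cast_p and the arm below 0.05 N))))); the robot touches nothing.
It fails at once if one of the other things on the table or in the crate is shifted by more than 25 mm (distance of any of swab_cup, cup_a, cup_b, pencil_tin, brush, tape_roll, paint_jar from where it was at the start of the episode above 0.025 m).
It fails at once if a cast is slammed or pressed hard on the balance or cradle (over 30 N) (contact force between any of cast_p, cast_q and balance above 30 N or contact force between any of cast_p, cast_q and cradle above 30 N).
It also fails if it takes over 67 s, if anything falls off the work surface, if the arm or the gripper's body presses on something with over 40 N, if the wrist force passes 120 N, or if a joint passes its speed limit or range.

## Working session

There is one attempt and no reset: what is moved stays moved. The work goes in short steps, Python scripts to look and compute and a tool call to move; the robot and the scene stay as the last step left them, time stands still between calls to the robot, and variables do not carry over. Pictures are saved under pics/ and viewed, and the job is handed in when it is done.

Besides the shell and the picture viewer there is one more tool, called after "Request:" in YAML: its name, and indented under it one key for each argument. carry_out: Moves the arm, as the interface text tells. Its arguments: {"type":"object","properties":{"steps":{"type":"array"},"squeeze":{"type":"number"}},"required":["steps"]}

```bash
ls; mkdir -p pics
python3 - <<'E'
from cell import bot
import cv2, numpy as np
print(bot.state(), bot.nose_length)
for n in ["scene","top","wrist"]:
    c=bot.camera(n); cv2.imwrite(f"pics/{n}0.png",c["image"]); print(n,c["fx"],c["fy"],c["cx"],c["cy"],np.round(c["view"],4).tolist())
E
```

```text
pics
{'clock': 0.0, 'joints': array([ 1.18341870e+00,  4.91531627e-01,  1.55946161e+00, -2.60999978e-05,
        1.09168476e+00, -1.05610755e-01]), 'qd': array([-1.94398824e-04,  3.10541018e-05,  1.14698000e-03, -8.17513670e-04,
       -2.12168347e-03, -1.07794668e-04]), 'joint_efforts': array([ 9.11377920e-04, -6.12641716e+01, -2.58175242e+01,  6.92171766e-02,
        4.82514419e-02, -1.26531950e-04]), 'eef_pos': array([0.17368325, 0.60013424, 0.22207491]), 'eef_rot': array([-4.41082869e-01, -3.11022905e+00,  1.66206111e-03]), 'contact_force': array([-0.35868528, -0.87778391,  0.33458553]), 'ft_torque': array([ 0.02725432, -0.00869987, -0.06357083]), 'opening': 0.09496348339262524} 0.008
scene 452.23920720415845 452.23920720415845 258.02663092945994 192.7741129697231 [[-0.1828, 0.983, 0.0138, 0.0482], [0.6306, 0.128, -0.7655, -0.2658], [-0.7543, -0.1313, -0.6433, 1.6301], [0.0, 0.0, 0.0, 1.0]]
top 368.4340948533941 368.4340948533941 250.22697557357273 191.05317042237 [[-0.0146, -0.9999, -0.0039, 0.0402], [-0.9875, 0.015, -0.157, 0.5528], [0.157, 0.0015, -0.9876, 1.0265], [0.0, 0.0, 0.0, 1.0]]
wrist 297.3186396354542 297.3186396354542 251.16232204766249 189.39293248163284 [[0.2788, 0.9603, -0.0017, -0.6226], [0.9327, -0.2704, 0.2389, -0.0258], [0.2289, -0.0682, -0.9711, 0.3896], [0.0, 0.0, 0.0, 1.0]]
```

View pics/scene0.png

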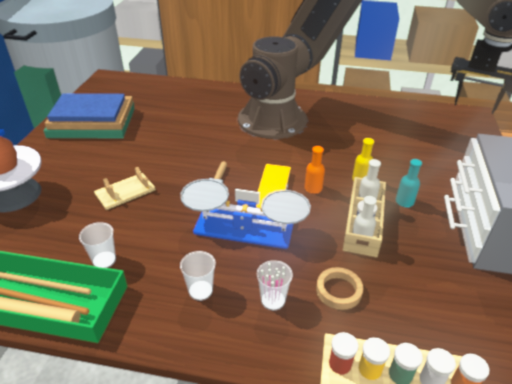

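View pics/top0.png

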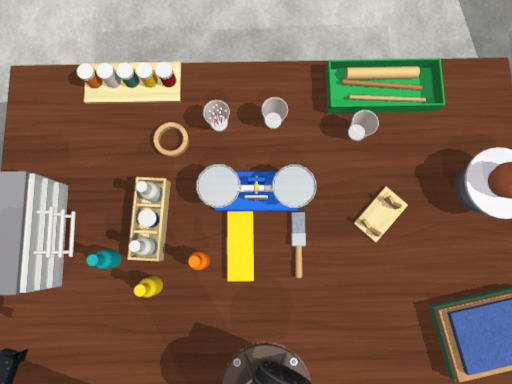

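View pics/wrist0.png

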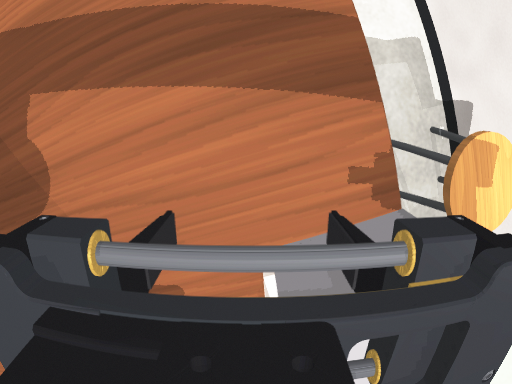

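The top view shows the crate with white casts near (148,190) and (143,246), and the jar in between at (148,218). Bottles that could be mistaken for them: orange (199,261), turquoise (103,260), yellow (148,288). I choose the two white ones and will check them in a close crop.

Run:
```python
import cv2, numpy as np
a=cv2.imread("pics/top0.png");s=cv2.imread("pics/scene0.png")
cv2.imwrite("pics/t1.png",cv2.resize(a[155:305,80:230],(600,600),interpolation=cv2.INTER_CUBIC))
cv2.imwrite("pics/t2.png",cv2.resize(a[150:250,190:330],(784,560),interpolation=cv2.INTER_CUBIC))
cv2.imwrite("pics/t3.png",cv2.resize(a[175:255,340:420],(600,600),interpolation=cv2.INTER_CUBIC))
cv2.imwrite("pics/s1.png",cv2.resize(s[140:260,330:430],(500,600),interpolation=cv2.INTER_CUBIC))
```

```text
(no output)
```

View pics/t1.png

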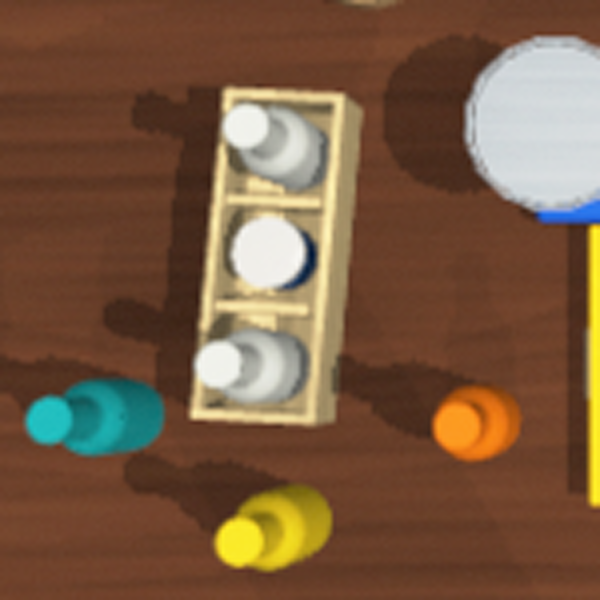

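View pics/t2.png

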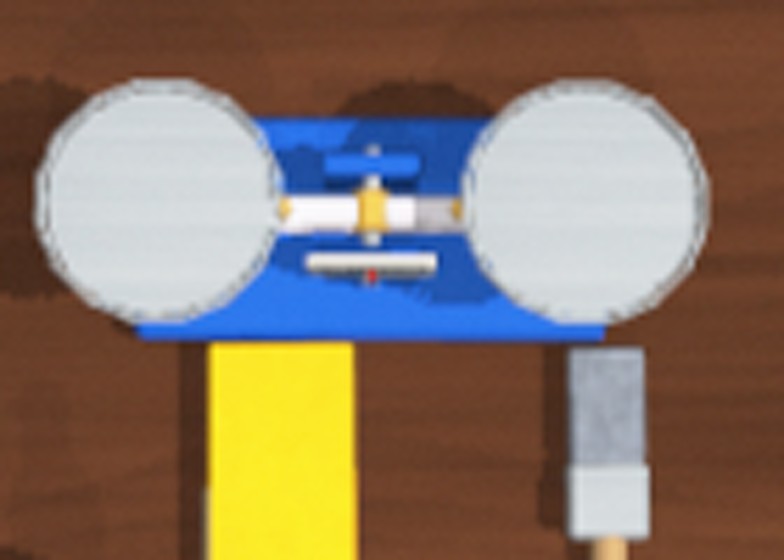

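View pics/t3.png

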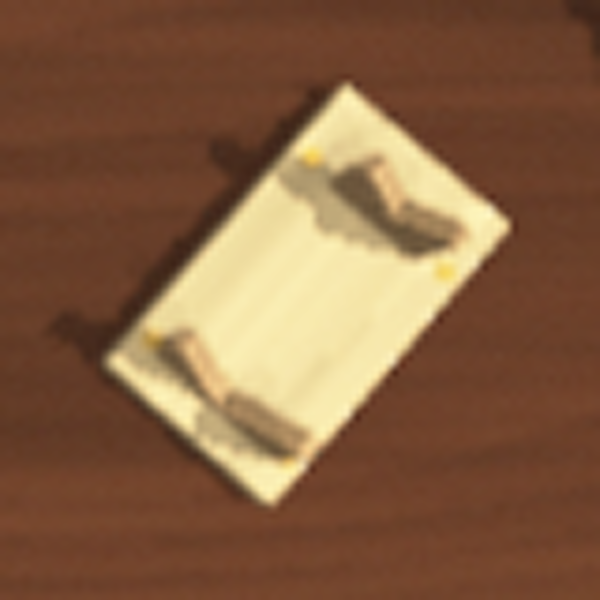

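View pics/s1.png

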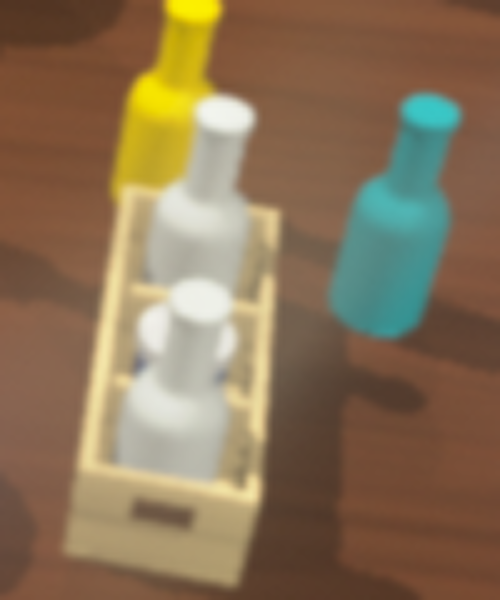

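The crop confirms it: two white casts, at crop (247,127) and (220,363) by their rims, and the jar with a white lid in the middle at (268,252). The narrow support of the cradle is the upper-right one, so +x of the cradle points that way. Next I work out positions.

```bash
cat > h.py <<'E'
import numpy as np, cv2
from cell import bot
from scipy.spatial.transform import Rotation as R
CAL={}
def cal(n):
    if n not in CAL:
        CAL[n]=bot.camera(n)
    return CAL[n]
FIX={"scene":(452.2392,258.0266,192.7741,np.array([[-0.1828,0.983,0.0138,0.0482],[0.6306,0.128,-0.7655,-0.2658],[-0.7543,-0.1313,-0.6433,1.6301],[0,0,0,1]])),
"top":(368.4341,250.227,191.0532,np.array([[-0.0146,-0.9999,-0.0039,0.0402],[-0.9875,0.015,-0.157,0.5528],[0.157,0.0015,-0.9876,1.0265],[0,0,0,1]]))}
def bp(n,u,v,z):
    f,cx,cy,V=FIX[n]; C=np.linalg.inv(V)
    d=C[:3,:3]@np.array([(u-cx)/f,(v-cy)/f,1]); o=C[:3,3]
    return o+d*(z-o[2])/d[2]
def pr(n,p):
    f,cx,cy,V=FIX[n]; q=V[:3,:3]@np.asarray(p)+V[:3,3]
    return np.array([cx+f*q[0]/q[2],cy+f*q[1]/q[2]])
E
python3 - <<'E'
from h import *
np.set_printoptions(precision=4,suppress=True)
def t(off,s,u,v,z): return bp("top",off[0]+(u+.5)/s-.5,off[1]+(v+.5)/s-.5,z)
a=(80,155)
print("far rim",t(a,4,247,127,.146),"near rim",t(a,4,220,363,.146))
print("jar",t(a,4,268,252,.061))
c=[t(a,4,*p,.06) for p in((225,90),(357,97),(330,422),(192,415))]
print("crate corners",c[0],c[1],c[2],c[3])
s1=lambda u,v,z: bp("scene",330+(u+.5)/5-.5,140+(v+.5)/5-.5,z)
print("scene far(cam near)",s1(201,301,.146),"other",s1(225,115,.146))
b=(190,150)
print("panL",t(b,5.6,158,200,.098),"panR",t(b,5.6,587,198,.098))
d=(340,175)
c=[t(d,7.5,*p,.012) for p in((347,83),(512,225),(272,507),(105,360))]
print("cradle",c,np.mean(c,0)); e=(c[0]-c[3]); e2=c[1]-c[2]; print(np.linalg.norm(e),np.linalg.norm(e2),np.arctan2(e[1],e[0]),np.arctan2(e2[1],e2[0]),np.arctan2(*(c[0]-c[1])[[1,0]]))
print("or/tq/ye",bp("top",195,261,.14),bp("top",92,260,.14),bp("top",140,290,.14))
print("cab",bp("top",73,230,.15),bp("top",30,200,.2), "tin",bp("top",240,246,.024),"brush",bp("top",298,245,.01))
E
```

```text
far rim [0.5539 0.3181 0.146 ] near rim [0.4004 0.3305 0.146 ]
jar [0.479 0.326 0.061]
crate corners [0.5964 0.3607 0.06  ] [0.5898 0.2655 0.06  ] [0.3601 0.2796 0.06  ] [0.3662 0.3758 0.06  ]
scene far(cam near) [0.5597 0.3224 0.146 ] other [0.4051 0.3354 0.146 ]
panL [0.5621 0.1212 0.098 ] panR [ 0.5599 -0.0904  0.098 ]
cradle [array([ 0.5686, -0.3743,  0.012 ]), array([ 0.5106, -0.4354,  0.012 ]), array([ 0.4015, -0.333 ,  0.012 ]), array([ 0.4597, -0.2713,  0.012 ])] [ 0.4851 -0.3535  0.012 ]
0.1499379881745746 0.14967137088108365 -0.7571646820822193 -0.7536914999174968 0.8114512042853651
or/tq/ye [0.3586 0.1761 0.14  ] [0.3649 0.4407 0.14  ] [0.2883 0.3149 0.14  ]
cab [0.4419 0.4895 0.15  ] [0.5144 0.5763 0.2   ] tin [0.3961 0.0639 0.024 ] brush [ 0.3967 -0.1055  0.01  ]
```

```bash
cat >> h.py <<'E'
PSI=0.815
def psi(st=None):
    st=st or bot.state(); m=R.from_rotvec(st["eef_rot"]).as_matrix(); return np.arctan2(m[1,1],m[0,1])
def plan(wps,p=None,ps=None,nd=4):
    """wps: list of (xyz, psi, nrows); prints rows in tool axes"""
    st=bot.state(); p=np.array(st["eef_pos"] if p is None else p,float); ps=psi(st) if ps is None else ps
    out=[]
    for tgt,pt,n in wps:
        for k in range(n):
            d=(np.array(tgt)-p)/(n-k); a=(ps-pt)/(n-k)
            x=np.array([-np.sin(ps),np.cos(ps),0]);y=np.array([np.cos(ps),np.sin(ps),0])
            r=[round(float(d@x),nd),round(float(d@y),nd),round(float(-d[2]),nd)]; a=round(float(a),nd)
            p=p+r[0]*x+r[1]*y-np.array([0,0,r[2]]); ps-=a
            out.append((r,a))
            print(len(out),r,a)
    print("end",np.round(p,4),round(ps,4), "max",max(np.linalg.norm(r) for r,_ in out))
def st():
    s=bot.state(); print("t",round(s["clock"],2),"p",np.round(s["eef_pos"],4),"psi",round(psi(s),4),"F",np.round(s["contact_force"],2),"open",round(s["opening"],4),"q",np.round(s["joints"],2)); return s
E
python3 - <<'E'
from h import *
st()
plan([((0.403,0.333,0.20),0.815,8),((0.403,0.333,0.107),.815,4)])
print(bp("top",462,185,.1),bp("top",363,110,.09),bp("top",275,100,.09))
E
```

```text
t 0.15 p [0.1737 0.6002 0.2222] psi 1.289 F [-1.4  -0.45 -0.43] open 0.0952 q [ 1.18  0.49  1.56 -0.    1.09 -0.11]
1 [-0.0368, -0.0241, 0.0028] 0.0593
2 [-0.0382, -0.0219, 0.0028] 0.0592
3 [-0.0394, -0.0196, 0.0028] 0.0593
4 [-0.0405, -0.0172, 0.0028] 0.0592
5 [-0.0415, -0.0148, 0.0028] 0.0593
6 [-0.0422, -0.0123, 0.0027] 0.0592
7 [-0.0429, -0.0098, 0.0028] 0.0593
8 [-0.0434, -0.0073, 0.0027] 0.0592
9 [-0.0, 0.0, 0.0233] 0.0
10 [-0.0, 0.0, 0.0232] 0.0
11 [-0.0, 0.0, 0.0233] 0.0
12 [-0.0, 0.0, 0.0232] 0.0
end [0.4029 0.333  0.107 ] 0.815 max 0.04414895242245279
[ 0.55239442 -0.55094201  0.1       ] [ 0.77695344 -0.29571772  0.09      ] [ 0.81134008 -0.04360541  0.09      ]
```

Request:
carry_out:
  steps:
    - [[-0.0368,-0.0241,0.0028],0.059,0]
    - [[-0.0382,-0.0219,0.0028],0.059,0]
    - [[-0.0394,-0.0196,0.0028],0.059,0]
    - [[-0.0405,-0.0172,0.0028],0.059,0]
    - [[-0.0415,-0.0148,0.0028],0.059,0]
    - [[-0.0422,-0.0123,0.0028],0.059,0]
    - [[-0.0429,-0.0098,0.0028],0.06,0]
    - [[-0.0434,-0.0073,0.0028],0.06,0]
  squeeze: 12

```text
clock: 1.15
eef_pos: [0.404, 0.3321, 0.2001]
eef_rot: [-1.162, -2.919, 0.0]
contact_force: [-0.0, 0.4, 0.1]
opening: 0.0946
```

Run:
```python
from h import *
s=st()
c=bot.camera("wrist"); cv2.imwrite("pics/w1.png",c["image"])
c=bot.camera("top"); cv2.imwrite("pics/top1.png",cv2.resize(c["image"][140:310,60:260],(800,680))[:600])
plan([((0.403,0.333,0.107),.815,6)])
```

```text
t 1.15 p [0.404  0.3321 0.2001] psi 0.8131 F [-0.05  0.38  0.07] open 0.0946 q [ 0.56  0.37  1.83  0.    0.93 -0.25]
1 [0.0005, 0.0, 0.0155] -0.0008
2 [0.0005, 0.0, 0.0155] -0.0008
3 [0.0005, 0.0, 0.0155] -0.0008
4 [0.0005, 0.0, 0.0154] -0.0008
5 [0.0005, 0.0, 0.0155] -0.0008
6 [0.0005, 0.0001, 0.0154] -0.0008
end [0.403 0.333 0.107] 0.815 max 0.015508062419270822
```

View pics/w1.png

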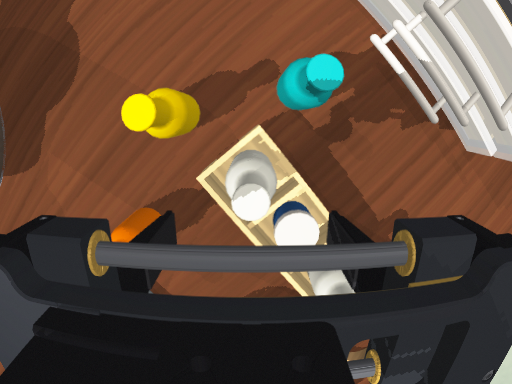

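View pics/top1.png

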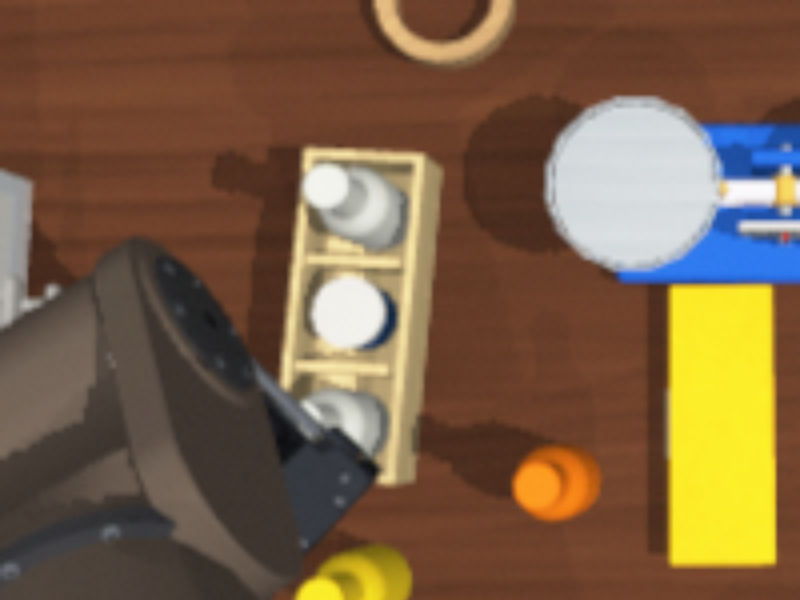

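The wrist picture shows the near cast's rim at about (249,202), between the fingers. The far one is hidden below the bar. I back-project the rim.

```bash
cat >> h.py <<'E'
def wbp(c,u,v,z):
    d=np.array([u-c["cx"],v-c["cy"]]); r=np.hypot(*d); th=r/c["fx"]
    ray=np.array([*(d/r*np.sin(th)),np.cos(th)]); C=np.linalg.inv(c["view"])
    w=C[:3,:3]@ray; o=C[:3,3]; return o+w*(z-o[2])/w[2]
E
python3 - <<'E'
from h import *
c=bot.camera("wrist"); print(wbp(c,249,202,.146), wbp(c,254,212,.146))
C=np.linalg.inv(c["view"]);print(C[:3,3],C[:3,2])
im=c["image"][130:240,190:310]; cv2.imwrite("pics/w1c.png",cv2.resize(im,(600,550)))
E
```

```text
[0.39982101 0.3308439  0.146     ] [0.40818007 0.32811276 0.146     ]
[0.35555114 0.37549788 0.36118045] [ 0.1728529  -0.16569    -0.97091127]
```

View pics/w1c.png

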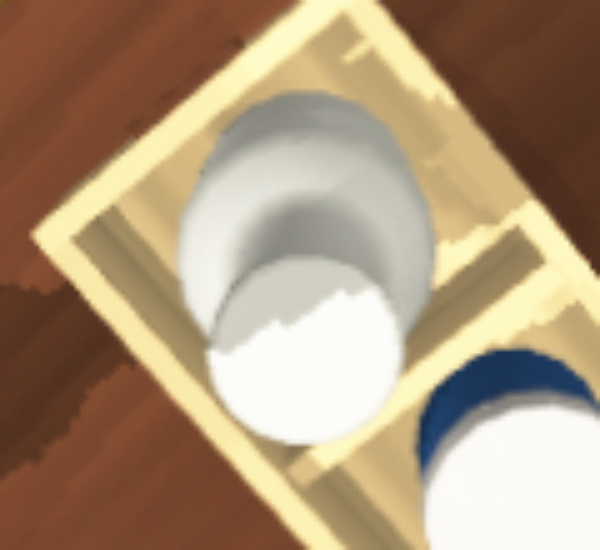

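Rim at about (251,200), i.e. near (0.402, 0.332). I go straight down and close on the neck.

Request:
carry_out:
  steps:
    - [[0.001,-0.001,0.0155],0,0]
    - [[0,0,0.0155],0,0]
    - [[0,0,0.0155],0,0]
    - [[0,0,0.0155],0,0]
    - [[0,0,0.0155],0,0]
    - [[0,0,0.0155],0,0]
    - [[0,0,0],0,0.6]
    - [[0,0,0],0,0.9]
  squeeze: 12

```text
clock: 2.3
eef_pos: [0.402, 0.3334, 0.1074]
eef_rot: [1.159, 2.92, 0.001]
contact_force: [-0.4, -0.4, 0.9]
opening: 0.0806
```

Request:
carry_out:
  steps:
    - [[0,0,0],0,1]
    - [[0,0,0],0,1]
    - [[0,0,-0.004],0,1]
    - [[0,0,-0.01],0,1]
    - [[0,0,-0.02],0,1]
    - [[0,0,-0.03],0,1]
    - [[0,0,-0.03],0,1]
    - [[0,0,-0.03],0,1]

```text
clock: 3.3
eef_pos: [0.4015, 0.3331, 0.2327]
eef_rot: [-1.159, -2.92, 0.0]
contact_force: [1.5, 0.5, -2.5]
opening: 0.0297
```

Run:
```python
from h import *
s=st()
c=bot.camera("wrist"); cv2.imwrite("pics/w2.png",c["image"])
plan([((0.561,-0.0905,0.25),.815,10)])
```

```text
t 3.3 p [0.4015 0.3331 0.2327] psi 0.815 F [ 1.5   0.48 -2.52] open 0.0297 q [ 0.57  0.33  1.8   0.    1.01 -0.25]
1 [-0.0406, -0.02, -0.0014] 0.0
2 [-0.0406, -0.02, -0.0014] 0.0
3 [-0.0406, -0.02, -0.0014] 0.0
4 [-0.0406, -0.02, -0.0014] 0.0
5 [-0.0407, -0.02, -0.0014] 0.0
6 [-0.0406, -0.02, -0.0013] 0.0
7 [-0.0407, -0.02, -0.0014] 0.0
8 [-0.0406, -0.02, -0.0013] 0.0
9 [-0.0407, -0.0201, -0.0014] 0.0
10 [-0.0406, -0.02, -0.0013] 0.0001
end [ 0.561  -0.0905  0.25  ] 0.815 max 0.0454143149238211
```

View pics/w2.png

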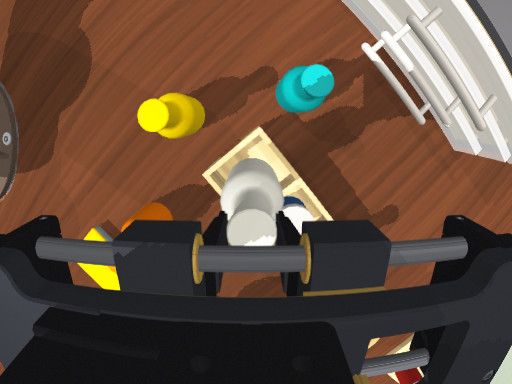

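The opening reads 29.7 mm, so the pads may be on the rim bead and not the neck. I check from the scene camera.

Run:
```python
from h import *
c=bot.camera("scene"); im=c["image"]; print(pr("scene",(.4015,.3331,.24)))
cv2.imwrite("pics/s2.png",cv2.resize(im[70:230,310:450],(525,600),interpolation=cv2.INTER_CUBIC))
```

```text
[380.40857033 131.21473343]
```

View pics/s2.png

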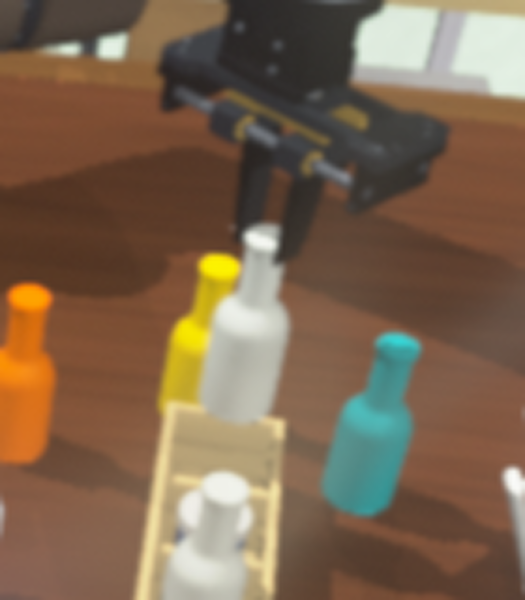

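Confirmed: only the fingertips hold it, on the rim bead, because I lifted before the jaws had closed. I set it back in its cell and regrasp lower.

Request:
carry_out:
  steps:
    - [[0,0,0.015],0,1]
    - [[0,0,0.025],0,1]
    - [[0,0,0.025],0,1]
    - [[0,0,0.015],0,1]
    - [[0,0,0.006],0,1]
    - [[0,0,0],0,0.5]
    - [[0,0,0],0,0.5]
    - [[0,0,0.012],0,0.5]

```text
clock: 4.4
eef_pos: [0.4023, 0.3336, 0.1338]
eef_rot: [1.159, 2.919, 0.003]
contact_force: [0.2, 0.1, -0.4]
opening: 0.0472
```

Run:
```python
from h import *
s=st()
c=bot.camera("wrist"); cv2.imwrite("pics/w3.png",c["image"][100:300,130:380])
```

```text
t 4.4 p [0.4023 0.3336 0.1338] psi 0.815 F [ 0.23  0.08 -0.43] open 0.0472 q [ 0.57  0.46  1.91  0.    0.77 -0.25]
```

View pics/w3.png

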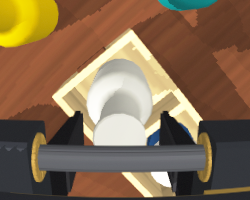

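The cast stands upright in its cell between the fingers. I go down and close fully before lifting.

Request:
carry_out:
  steps:
    - [[0,0,0.013],0,0.5]
    - [[0,0,0.013],0,0.5]
    - [[0,0,0],0,1]
    - [[0,0,0],0,1]
    - [[0,0,0],0,1]
    - [[0,0,0],0,1]
    - [[0,0,-0.003],0,1]
    - [[0,0,-0.008],0,1]
  squeeze: 15

```text
clock: 5.45
eef_pos: [0.4016, 0.3332, 0.1184]
eef_rot: [-1.159, -2.92, 0.001]
contact_force: [-0.3, -0.2, -3.2]
opening: 0.0293
```

Run:
```python
from h import *
s=st()
p=s["eef_pos"]
plan([((p[0],p[1],0.225),.815,4),((0.561,-0.0905,0.255),.815,12)])
```

```text
t 5.45 p [0.4016 0.3332 0.1184] psi 0.815 F [-0.25 -0.23 -3.17] open 0.0293 q [ 0.57  0.49  1.92  0.    0.74 -0.25]
1 [0.0, 0.0, -0.0266] -0.0
2 [0.0, 0.0, -0.0267] -0.0
3 [0.0, 0.0, -0.0266] -0.0
4 [0.0, 0.0, -0.0267] -0.0
5 [-0.0339, -0.0166, -0.0025] -0.0
6 [-0.0339, -0.0166, -0.0025] -0.0
7 [-0.0339, -0.0166, -0.0025] -0.0
8 [-0.0339, -0.0166, -0.0025] -0.0
9 [-0.0339, -0.0166, -0.0025] -0.0
10 [-0.0339, -0.0166, -0.0025] -0.0
11 [-0.0339, -0.0166, -0.0025] -0.0
12 [-0.0339, -0.0166, -0.0025] -0.0
13 [-0.0338, -0.0166, -0.0025] -0.0
14 [-0.0339, -0.0165, -0.0025] -0.0
15 [-0.0338, -0.0166, -0.0025] -0.0
16 [-0.0339, -0.0165, -0.0025] -0.0
end [ 0.561  -0.0905  0.255 ] 0.815 max 0.0378288249883604
```

Request:
carry_out:
  steps:
    - [[0,0,-0.015],0,1]
    - [[0,0,-0.022],0,1]
    - [[0,0,-0.027],0,1]
    - [[-0.006,-0.003,-0.022],0,1]
    - [[-0.016,-0.008,-0.015],0,1]
    - [[-0.026,-0.0127,-0.012],0,1]
    - [[-0.035,-0.017,-0.008],0,1]
    - [[-0.04,-0.0196,-0.004],0,1]

```text
clock: 6.45
eef_pos: [0.4502, 0.2033, 0.2441]
eef_rot: [1.158, 2.92, 0.001]
contact_force: [1.1, -0.2, -3.2]
opening: 0.0287
```

Request:
carry_out:
  steps:
    - [[-0.043,-0.021,-0.004],0,1]
    - [[-0.043,-0.021,0],0,1]
    - [[-0.043,-0.021,0],0,1]
    - [[-0.043,-0.021,0],0,1]
    - [[-0.04,-0.0196,0],0,1]
    - [[-0.03,-0.0147,0],0,1]
    - [[-0.02,-0.0098,0],0,1]
    - [[-0.01,-0.005,0],0,1]

```text
clock: 7.45
eef_pos: [0.5565, -0.0795, 0.2472]
eef_rot: [-1.16, -2.919, -0.0]
contact_force: [-0.0, 0.5, -2.7]
opening: 0.0287
```

Run:
```python
from h import *
s=st()
c=bot.camera("scene"); cv2.imwrite("pics/s3.png",cv2.resize(c["image"][90:270,150:350],(660,594),interpolation=cv2.INTER_CUBIC))
c=bot.camera("top"); cv2.imwrite("pics/t3b.png",cv2.resize(c["image"][130:280,180:350],(680,600),interpolation=cv2.INTER_CUBIC))
plan([((0.561,-0.0905,0.255),.815,1)])
```

```text
t 7.45 p [ 0.5565 -0.0795  0.2472] psi 0.814 F [-0.03  0.5  -2.67] open 0.0287 q [-0.26  0.38  1.68  0.    1.08 -1.07]
1 [-0.0112, -0.0054, -0.0079] -0.0006
end [ 0.561  -0.0905  0.255 ] 0.815 max 0.014731259280862583
```

View pics/s3.png

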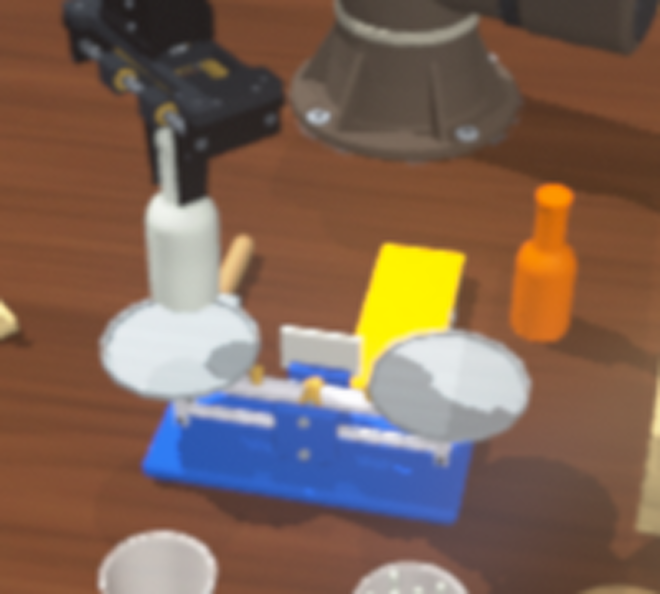

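View pics/t3b.png

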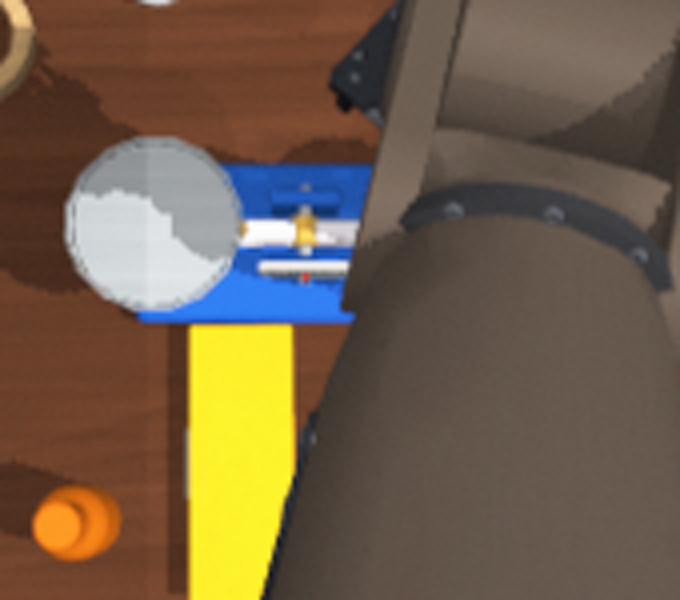

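The cast hangs upright over the right pan, foot at about crop (183,307). I finish the alignment and lower it onto the pan and down to the stop.

Request:
carry_out:
  steps:
    - [[-0.0055,-0.003,0.006],0,1]
    - [[-0.0055,-0.0025,0.012],0,1]
    - [[0,0,0.014],0,1]
    - [[0,0,0.01],0,1]
    - [[0,0,0.006],0,1]
    - [[0,0,0.005],0,1]
    - [[0,0,0.004],0,1]
    - [[0,0,0.002],0,1]

```text
clock: 8.55
eef_pos: [0.5609, -0.0899, 0.1882]
eef_rot: [1.159, 2.92, 0.0]
contact_force: [0.6, 0.9, -2.4]
opening: 0.0291
```

Run:
```python
from h import *
s=st()
c=bot.camera("scene"); cv2.imwrite("pics/s4.png",cv2.resize(c["image"][90:270,150:350],(660,594),interpolation=cv2.INTER_CUBIC))
```

```text
t 8.55 p [ 0.5609 -0.0899  0.1882] psi 0.815 F [ 0.57  0.88 -2.36] open 0.0291 q [-0.28  0.45  1.74  0.    0.95 -1.09]
```

View pics/s4.png

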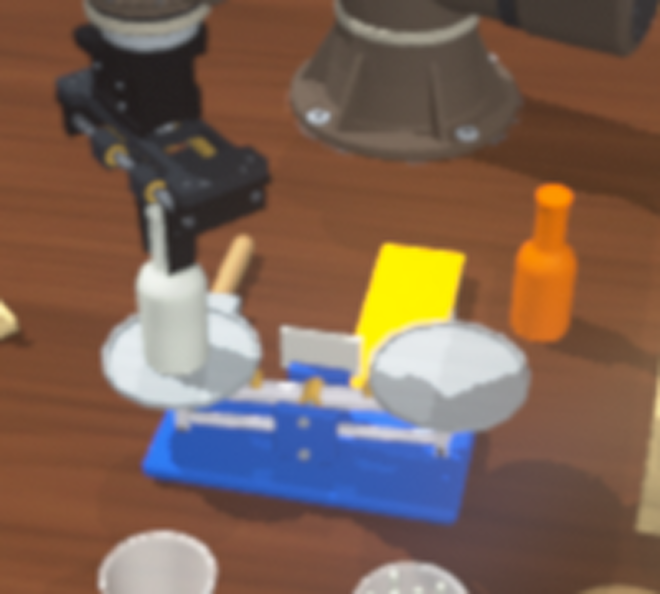

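The foot is on the right pan and the pan has tipped partly down. I lower about 6 mm more to the stop and release.

Request:
carry_out:
  steps:
    - [[0,0,0.002],0,1]
    - [[0,0,0.002],0,1]
    - [[0,0,0.001],0,1]
    - [[0,0,0.001],0,1]
    - [[0,0,0],0,0.6]
    - [[0,0,0],0,0.4]
    - [[0,0,0],0,0.3]
    - [[0,0,-0.005],0,0.3]

```text
clock: 9.6
eef_pos: [0.5607, -0.0899, 0.187]
eef_rot: [-1.159, -2.919, -0.0]
contact_force: [-0.2, 0.2, -0.2]
opening: 0.0622
```

Run:
```python
from h import *
s=st()
c=bot.camera("scene"); cv2.imwrite("pics/s5.png",cv2.resize(c["image"][90:270,150:350],(660,594),interpolation=cv2.INTER_CUBIC))
p=s["eef_pos"]; p2=p*[1,1,0]+[0,0,.29]
plan([(p2,.815,3),((0.5555,0.320,0.25),.815,9)])
```

```text
t 9.6 p [ 0.5607 -0.0899  0.187 ] psi 0.815 F [-0.24  0.19 -0.21] open 0.0622 q [-0.28  0.45  1.74  0.    0.95 -1.09]
1 [0.0001, -0.0001, -0.034] -0.0
2 [0.0001, -0.0, -0.034] -0.0
3 [0.0001, -0.0001, -0.0341] -0.0
4 [0.0317, 0.0328, 0.0044] -0.0
5 [0.0316, 0.0327, 0.0045] -0.0
6 [0.0317, 0.0328, 0.0044] -0.0
7 [0.0316, 0.0327, 0.0045] -0.0
8 [0.0317, 0.0328, 0.0044] -0.0
9 [0.0316, 0.0327, 0.0045] -0.0
10 [0.0317, 0.0328, 0.0044] -0.0
11 [0.0316, 0.0327, 0.0045] -0.0
12 [0.0317, 0.0328, 0.0044] -0.0
end [0.5555 0.32   0.25  ] 0.815 max 0.04582673891954347
```

View pics/s5.png

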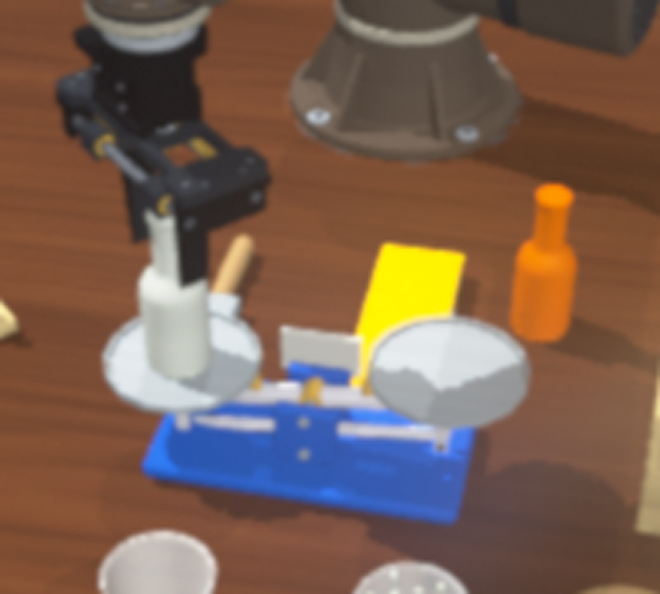

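The first cast stands released on the right pan. I rise and go to the far cast.

Request:
carry_out:
  steps:
    - [[0,0,-0.03],0,0]
    - [[0,0,-0.04],0,0]
    - [[0.008,0.008,-0.04],0,0]
    - [[0.025,0.026,-0.01],0,0]
    - [[0.036,0.037,0.005],0,0]
    - [[0.04,0.0415,0.01],0,0]
    - [[0.04,0.0415,0.01],0,0]
    - [[0.04,0.0415,0.015],0,0]

```text
clock: 10.65
eef_pos: [0.5573, 0.1838, 0.2675]
eef_rot: [1.159, 2.919, 0.001]
contact_force: [1.3, -0.4, 0.5]
opening: 0.0948
```

Request:
carry_out:
  steps:
    - [[0.04,0.0415,0.015],0,0]
    - [[0.032,0.033,0.015],0,0]
    - [[0.02,0.021,0.015],0,0]
    - [[0.0045,0.004,0.012],0,0]
    - [[0,0,0],0,0]
    - [[0,0,0],0,0]
    - [[0,0,0],0,0]
    - [[0,0,0],0,0]

```text
clock: 11.65
eef_pos: [0.5557, 0.3201, 0.2108]
eef_rot: [1.16, 2.919, 0.001]
contact_force: [-0.0, -0.2, -0.6]
opening: 0.0951
```

Run:
```python
from h import *
s=st()
c=bot.camera("wrist"); cv2.imwrite("pics/w5.png",cv2.resize(c["image"][110:250,170:330],(640,560))); np.save("w5.npy",c["view"]); print(wbp(c,251,200,.146))
```

```text
t 11.65 p [0.5557 0.3201 0.2108] psi 0.8142 F [-0.02 -0.19 -0.55] open 0.0951 q [ 0.42  0.53  1.53  0.    1.08 -0.39]
[0.55254886 0.32010453 0.146     ]
```

View pics/w5.png

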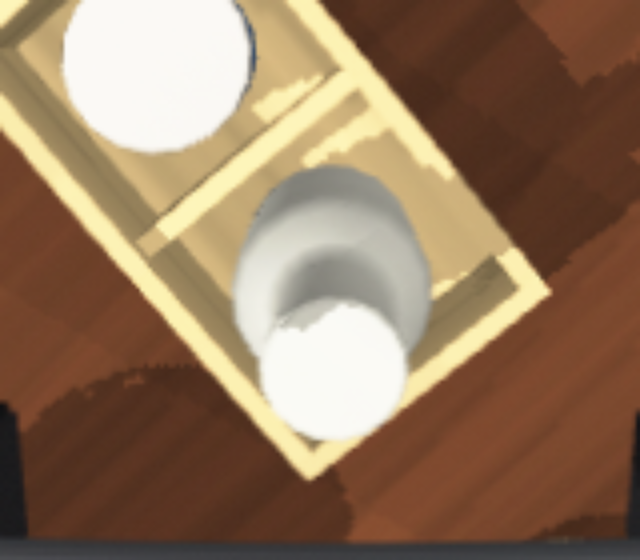

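The rim's centre is at crop (333,369), i.e. wrist pixel (253,202).

Run:
```python
from h import *
c=bot.camera("wrist"); q=wbp(c,253.1,202.1,.146);print(q)
plan([((q[0],q[1],.107),.815,8)])
```

```text
[0.55484027 0.32026598 0.146     ]
1 [0.0001, -0.0001, 0.0129] -0.0001
2 [0.0001, -0.0001, 0.013] -0.0
3 [0.0, -0.0, 0.0129] -0.0001
4 [0.0001, -0.0001, 0.013] -0.0
5 [0.0, -0.0, 0.0129] -0.0001
6 [0.0001, -0.0001, 0.013] -0.0
7 [0.0, -0.0, 0.0129] -0.0001
8 [0.0001, -0.0001, 0.013] -0.0
end [0.5548 0.3203 0.107 ] 0.815 max 0.01300076920801227
```

Request:
carry_out:
  steps:
    - [[0.0005,-0.0005,0.02],0,0]
    - [[0,0,0.025],0,0.2]
    - [[0,0,0.025],0,0.4]
    - [[0,0,0.02],0,0.5]
    - [[0,0,0.015],0,0.55]
    - [[0,0,0],0,1]
    - [[0,0,0],0,1]
    - [[0,0,0],0,1]

```text
clock: 12.75
eef_pos: [0.5551, 0.3207, 0.1061]
eef_rot: [1.159, 2.919, 0.002]
contact_force: [-0.3, -0.1, -0.4]
opening: 0.0304
```

Request:
carry_out:
  steps:
    - [[0,0,0],0,1]
    - [[0,0,-0.005],0,1]
    - [[0,0,-0.015],0,1]
    - [[0,0,-0.022],0,1]
    - [[0,0,-0.027],0,1]
    - [[0,0,-0.027],0,1]
    - [[0,0,-0.03],0,1]
    - [[0,0,-0.022],0,1]

```text
clock: 13.75
eef_pos: [0.5546, 0.3205, 0.2556]
eef_rot: [1.159, 2.919, 0.002]
contact_force: [-0.3, 0.2, -1.2]
opening: 0.0289
```

Run:
```python
from h import *
s=st()
c=bot.camera("scene"); cv2.imwrite("pics/s6.png",cv2.resize(c["image"][60:260,170:430],(780,600),interpolation=cv2.INTER_CUBIC))
plan([((.5605,.1205,.255),.815,8)])
```

```text
t 13.75 p [0.5546 0.3205 0.2556] psi 0.8151 F [-0.29  0.23 -1.22] open 0.0289 q [ 0.42  0.48  1.48  0.    1.18 -0.39]
1 [-0.0176, -0.0178, 0.0004] 0.0
2 [-0.0177, -0.0178, 0.0004] 0.0
3 [-0.0176, -0.0178, 0.0004] 0.0
4 [-0.0177, -0.0178, 0.0004] 0.0
5 [-0.0176, -0.0178, 0.0004] 0.0
6 [-0.0177, -0.0178, 0.0004] 0.0
7 [-0.0176, -0.0177, 0.0005] 0.0001
8 [-0.0177, -0.0178, 0.0004] 0.0
end [0.5605 0.1205 0.255 ] 0.815 max 0.025105577069647295
```

View pics/s6.png

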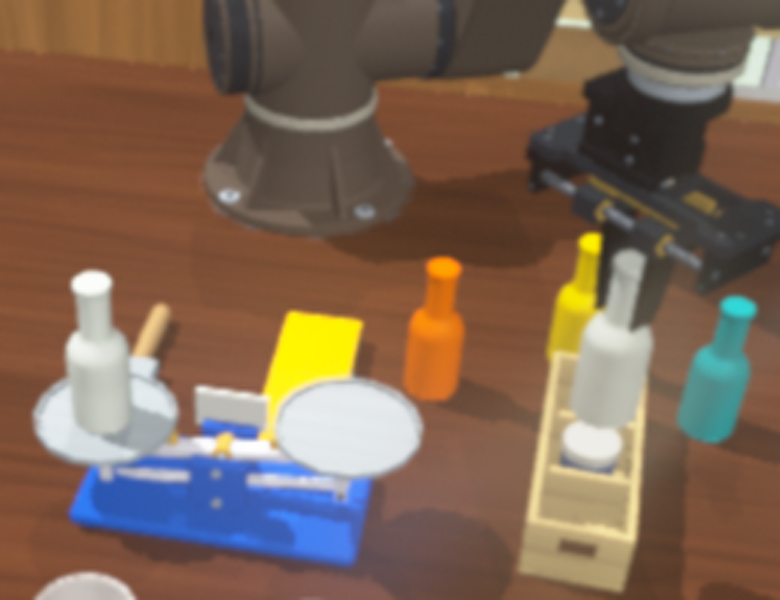

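The first cast stands well on the lowered right pan (crop (98,350)); the second hangs clear of the crate. I carry it over the left pan.

Request:
carry_out:
  steps:
    - [[-0.008,-0.008,0],0,1]
    - [[-0.018,-0.018,0],0,1]
    - [[-0.026,-0.026,0],0,1]
    - [[-0.03,-0.03,0],0,1]
    - [[-0.026,-0.027,0.002],0,1]
    - [[-0.018,-0.018,0.006],0,1]
    - [[-0.01,-0.01,0.01],0,1]
    - [[-0.005,-0.005,0.01],0,1]

```text
clock: 14.8
eef_pos: [0.5596, 0.1198, 0.2241]
eef_rot: [-1.16, -2.919, 0.001]
contact_force: [-0.6, -0.2, -1.9]
opening: 0.0285
```

Request:
carry_out:
  steps:
    - [[0,0,0.006],0,1]
    - [[0,0,0.004],0,1]
    - [[0,0,0.002],0,1]
    - [[0,0,0.002],0,1]
    - [[0,0,0.001],0,1]
    - [[0,0,0],0,1]
    - [[0,0,0],0,1]
    - [[0,0,0],0,1]

```text
clock: 15.8
eef_pos: [0.5599, 0.1205, 0.2103]
eef_rot: [1.159, 2.92, 0.0]
contact_force: [-0.1, 0.5, -1.9]
opening: 0.0288
```

Run:
```python
from h import *
s=st()
c=bot.camera("scene"); cv2.imwrite("pics/s7.png",cv2.resize(c["image"][90:270,150:350],(660,594),interpolation=cv2.INTER_CUBIC))
```

```text
t 15.8 p [0.5599 0.1205 0.2103] psi 0.8149 F [-0.1   0.47 -1.94] open 0.0288 q [ 0.1   0.43  1.7   0.    1.01 -0.72]
```

View pics/s7.png

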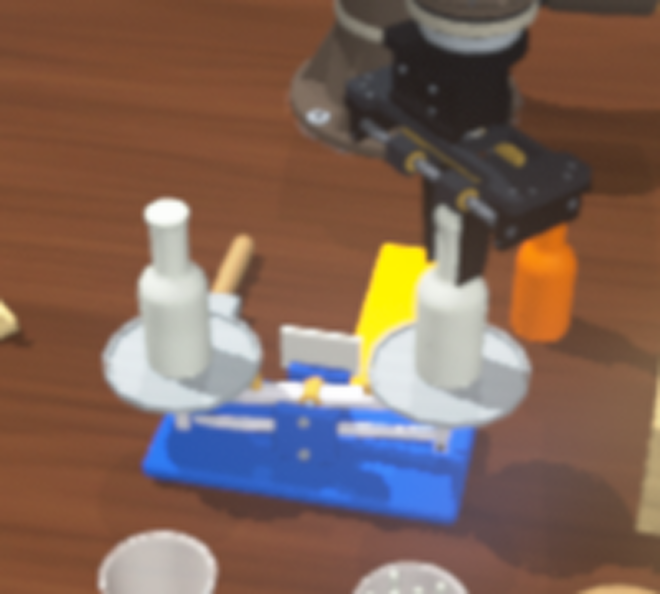

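Request:
carry_out:
  steps:
    - [[0,0,0.001],0,1]
    - [[0,0,0.001],0,1]
    - [[0,0,0.001],0,1]
    - [[0,0,0.0005],0,1]
    - [[0,0,0],0,0.6]
    - [[0,0,0],0,0.4]
    - [[0,0,0],0,0.3]
    - [[0,0,-0.005],0,0.2]

```text
clock: 16.85
eef_pos: [0.5597, 0.1205, 0.2116]
eef_rot: [-1.159, -2.919, 0.0]
contact_force: [0.5, 0.1, 0.1]
opening: 0.063
```

Request:
carry_out:
  steps:
    - [[0,0,-0.01],0,0.2]
    - [[0,0,-0.02],0,0.2]
    - [[0,0,-0.03],0,0.2]
    - [[0,0,-0.03],0,0.2]
    - [[0,0,-0.02],0,0.2]
    - [[0,0,0],0,0.2]
    - [[0,0,0],0,0.2]
    - [[0,0,0],0,0.2]

```text
clock: 17.85
eef_pos: [0.5597, 0.1205, 0.3208]
eef_rot: [-1.159, -2.919, 0.001]
contact_force: [-0.2, -0.4, -0.1]
opening: 0.0764
```

Run:
```python
from h import *
s=st()
c=bot.camera("scene"); cv2.imwrite("pics/s8.png",cv2.resize(c["image"][90:270,150:350],(660,594),interpolation=cv2.INTER_CUBIC))
```

```text
t 17.85 p [0.5597 0.1205 0.3208] psi 0.815 F [-0.19 -0.37 -0.09] open 0.0764 q [ 0.1   0.33  1.55  0.    1.26 -0.72]
```

View pics/s8.png

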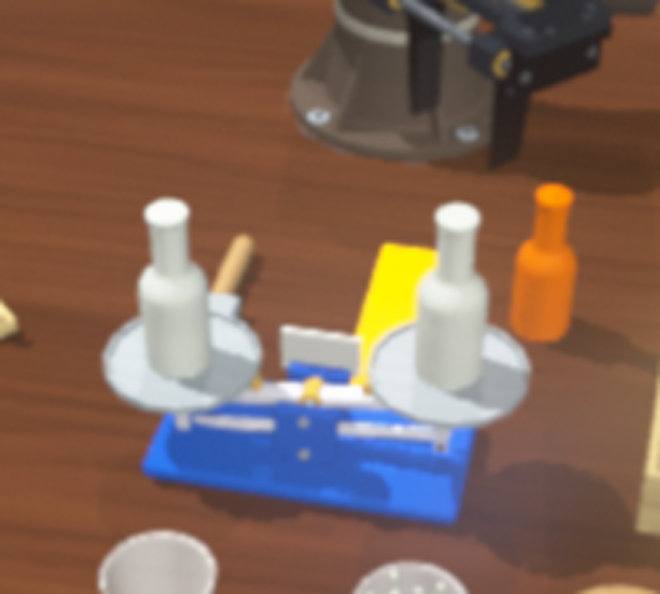

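The right pan (image left, centre crop (182,357)) is down and the left pan (450,370) is up; nothing has moved since release. The wrist readings agree: about 2.7 N against 1.9 N. So the first cast, on the right pan, is the heavier. I go to it; to let it pivot when I lay it down, I take it by the rim bead.

Request:
carry_out:
  steps:
    - [[-0.008,-0.008,0],0,0.2]
    - [[-0.02,-0.021,0],0,0.2]
    - [[-0.029,-0.03,0],0,0.2]
    - [[-0.031,-0.033,0],0,0.2]
    - [[-0.029,-0.03,0.01],0,0.2]
    - [[-0.02,-0.021,0.02],0,0.3]
    - [[-0.008,-0.009,0.025],0,0.4]
    - [[0,0,0.02],0,0.4]

```text
clock: 18.9
eef_pos: [0.5607, -0.0913, 0.2455]
eef_rot: [-1.162, -2.918, 0.0]
contact_force: [0.6, -1.1, -0.4]
opening: 0.0579
```

Run:
```python
from h import *
s=st()
c=bot.camera("wrist"); cv2.imwrite("pics/w9.png",cv2.resize(c["image"][110:250,170:330],(640,560)));np.save("w9.npy",c["view"])
c=bot.camera("scene"); cv2.imwrite("pics/s9.png",cv2.resize(c["image"][90:270,150:350],(660,594),interpolation=cv2.INTER_CUBIC))
print(bp("top",433,305,.05))
```

```text
t 18.9 p [ 0.5607 -0.0913  0.2455] psi 0.8132 F [ 0.64 -1.11 -0.42] open 0.0579 q [-0.28  0.39  1.67 -0.    1.08 -1.09]
[ 0.22777394 -0.46549101  0.05      ]
```

View pics/w9.png

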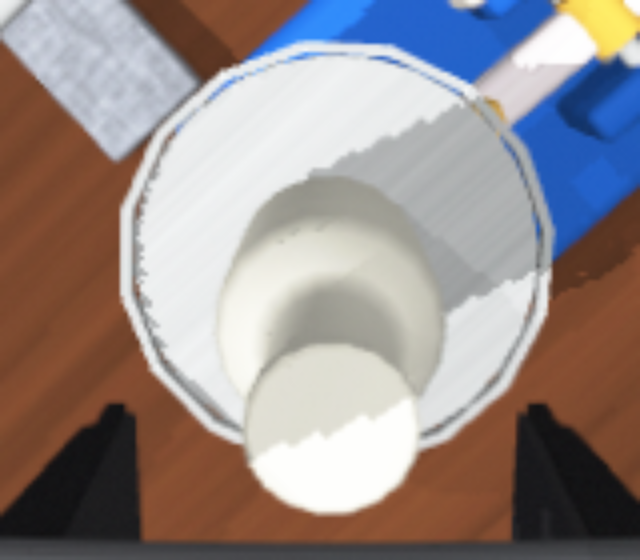

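View pics/s9.png

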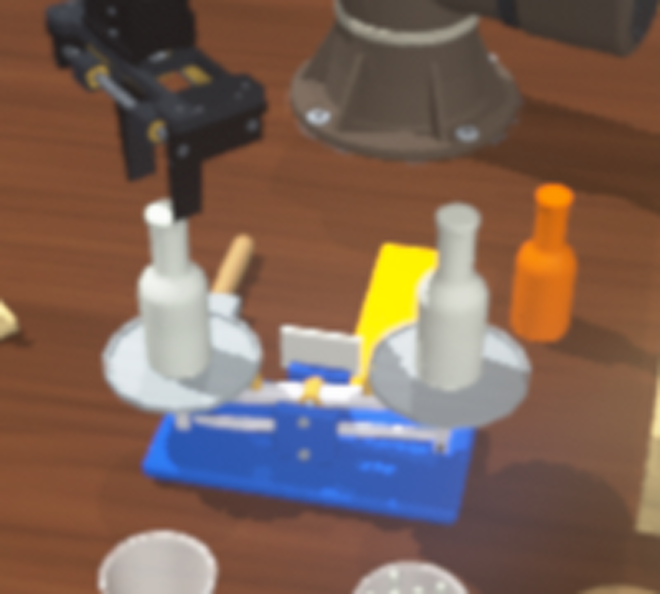

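The beam is still down on the right. The rim is centred at wrist crop (332,428), i.e. pixel (253,217).

Run:
```python
from h import *
c=bot.camera("wrist"); q=wbp(c,252.6,216.6,.222);print(q); st()
plan([((q[0],q[1],.207),.815,4)])
```

```text
[ 0.55720162 -0.08896713  0.222     ]
t 19.05 p [ 0.5608 -0.0901  0.2461] psi 0.8145 F [-0.33  0.27  0.4 ] open 0.0572 q [-0.28  0.39  1.67  0.    1.09 -1.09]
1 [0.0008, -0.0004, 0.0098] -0.0001
2 [0.0009, -0.0004, 0.0098] -0.0001
3 [0.0008, -0.0004, 0.0097] -0.0002
4 [0.0009, -0.0004, 0.0098] -0.0001
end [ 0.5572 -0.0889  0.207 ] 0.815 max 0.009849365461794988
```

Request:
carry_out:
  steps:
    - [[0.0015,-0.001,0.012],0,0.4]
    - [[0.0015,-0.001,0.015],0,0.4]
    - [[0,0,0.009],0,0.5]
    - [[0,0,0.003],0,0.55]
    - [[0,0,0],0,1]
    - [[0,0,0],0,1]
    - [[0,0,0],0,1]
    - [[0,0,0],0,1]
  squeeze: 22

```text
clock: 20.05
eef_pos: [0.5578, -0.0889, 0.208]
eef_rot: [1.159, 2.919, 0.0]
contact_force: [0.4, 1.1, 1.9]
opening: 0.0289
```

Request:
carry_out:
  steps:
    - [[0,0,-0.001],0,1]
    - [[0,0,-0.002],0,1]
    - [[0,0,-0.003],0,1]
    - [[0,0,-0.003],0,1]
    - [[0,0,-0.003],0,1]
    - [[0,0,-0.003],0,1]
    - [[0,0,-0.003],0,1]
    - [[0,0,-0.003],0,1]

```text
clock: 21.05
eef_pos: [0.5576, -0.089, 0.2289]
eef_rot: [-1.159, -2.92, -0.0]
contact_force: [0.5, 0.4, -1.0]
opening: 0.0286
```

Request:
carry_out:
  steps:
    - [[0,0,-0.003],0,1]
    - [[0,0,-0.003],0,1]
    - [[0,0,-0.003],0,1]
    - [[0,0,-0.003],0,1]
    - [[0,0,-0.005],0,1]
    - [[0,0,-0.01],0,1]
    - [[0,0,-0.01],0,1]
    - [[0,0,-0.01],0,1]

```text
clock: 22.05
eef_pos: [0.5577, -0.089, 0.2766]
eef_rot: [1.159, 2.92, 0.0]
contact_force: [-0.7, 0.4, -4.2]
opening: 0.0287
```

Run:
```python
from h import *
s=st()
c=bot.camera("scene"); cv2.imwrite("pics/s10.png",cv2.resize(c["image"][60:260,90:350],(780,600),interpolation=cv2.INTER_CUBIC))
e=np.array([np.cos(-.755),np.sin(-.755)]); P=np.array([.34,-.44]); S=P-.026*e; print(e,S)
plan([((S[0],S[1],.24),.815,14)])
```

```text
t 22.05 p [ 0.5577 -0.089   0.2766] psi 0.815 F [-0.7   0.41 -4.18] open 0.0287 q [-0.28  0.35  1.64  0.    1.15 -1.09]
[ 0.72827154 -0.68528867] [ 0.32106494 -0.42218249]
1 [-0.004, -0.0289, 0.0027] -0.0
2 [-0.004, -0.0289, 0.0027] -0.0
3 [-0.004, -0.0289, 0.0027] -0.0
4 [-0.004, -0.0289, 0.0027] -0.0
5 [-0.004, -0.0289, 0.0027] -0.0
6 [-0.004, -0.0289, 0.0027] -0.0
7 [-0.004, -0.0289, 0.0027] -0.0
8 [-0.004, -0.0289, 0.0027] -0.0
9 [-0.004, -0.029, 0.0027] -0.0
10 [-0.004, -0.0289, 0.0027] -0.0
11 [-0.004, -0.029, 0.0027] -0.0
12 [-0.004, -0.0289, 0.0027] -0.0
13 [-0.004, -0.029, 0.0027] -0.0
14 [-0.004, -0.0289, 0.0028] -0.0
end [ 0.3211 -0.4221  0.24  ] 0.815 max 0.029398809499705938
```

View pics/s10.png

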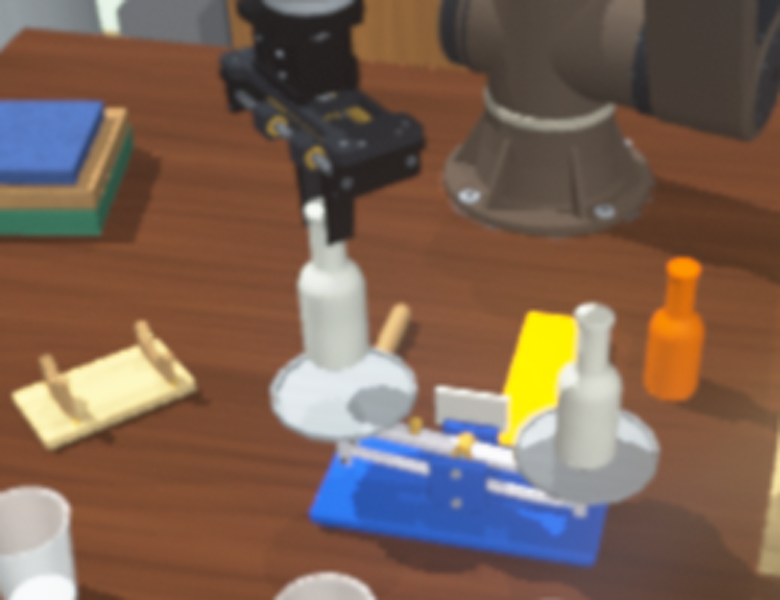

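The lighter cast stands on the left pan, now at its lower stop (crop (588,400)); the heavier hangs upright over the right pan. I carry it to the open table beyond the cradle, which is clear of everything, to tip it over there.

Request:
carry_out:
  steps:
    - [[-0.001,-0.01,0],0,1]
    - [[-0.003,-0.022,0],0,1]
    - [[-0.004,-0.032,0],0,1]
    - [[-0.005,-0.038,0.002],0,1]
    - [[-0.006,-0.04,0.003],0,1]
    - [[-0.006,-0.04,0.004],0,1]
    - [[-0.006,-0.04,0.005],0,1]
    - [[-0.006,-0.04,0.006],0,1]

```text
clock: 23.1
eef_pos: [0.4034, -0.3061, 0.2553]
eef_rot: [-1.159, -2.919, -0.0]
contact_force: [0.8, -0.0, -3.0]
opening: 0.0288
```

Request:
carry_out:
  steps:
    - [[-0.005,-0.038,0.008],0,1]
    - [[-0.005,-0.036,0.01],0,1]
    - [[-0.004,-0.03,0.014],0,1]
    - [[-0.003,-0.02,0.018],0,1]
    - [[-0.002,-0.012,0.02],0,1]
    - [[0,-0.007,0.02],0,1]
    - [[0,0,0.018],0,1]
    - [[0,0,0.01],0,1]

```text
clock: 24.1
eef_pos: [0.3199, -0.4219, 0.1367]
eef_rot: [-1.159, -2.919, -0.002]
contact_force: [0.0, 0.1, -2.5]
opening: 0.029
```

Run:
```python
from h import *
s=st()
c=bot.camera("scene"); cv2.imwrite("pics/s11.png",cv2.resize(c["image"][60:260,20:280],(780,600),interpolation=cv2.INTER_CUBIC))
```

```text
t 24.1 p [ 0.3199 -0.4219  0.1367] psi 0.8146 F [ 0.    0.06 -2.54] open 0.029 q [-1.05  0.47  1.88  0.    0.79 -1.86]
```

View pics/s11.png

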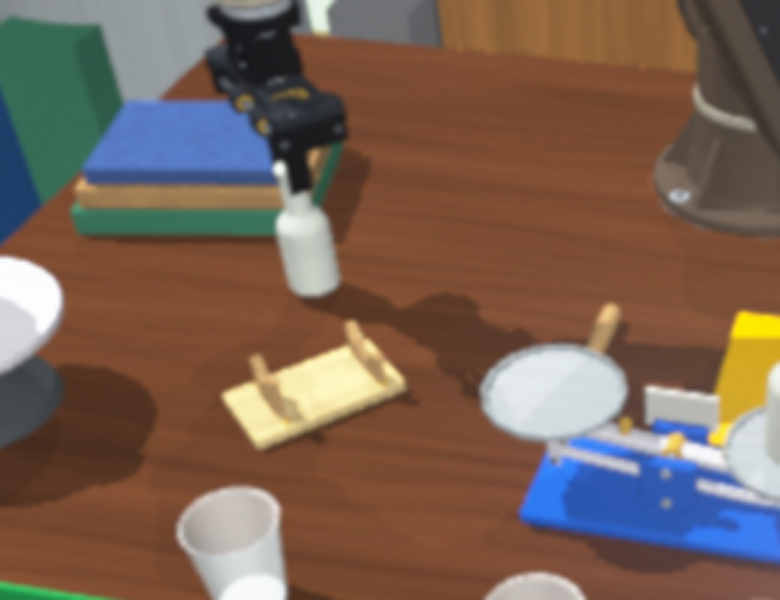

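Run:
```python
from h import *
for z in(0,.14): print((pr("scene",(.3199,-.4219,z))-[20,60])*3)
t=np.radians(np.arange(0,91,6)); s=-26*np.cos(t)+136*np.sin(t)+26; h=26*np.sin(t)+136*np.cos(t)
print([(round(-a,1),round(-b,1)) for a,b in zip(np.diff(s),np.diff(h))], s[-1],h[-1])
```

```text
[314.81766896 287.39999537]
[290.19883898 172.64810521]
[(np.float64(-14.4), np.float64(-2.0)), (np.float64(-14.5), np.float64(-0.5)), (np.float64(-14.5), np.float64(1.1)), (np.float64(-14.3), np.float64(2.6)), (np.float64(-13.9), np.float64(4.0)), (np.float64(-13.4), np.float64(5.5)), (np.float64(-12.8), np.float64(6.8)), (np.float64(-12.0), np.float64(8.1)), (np.float64(-11.1), np.float64(9.4)), (np.float64(-10.0), np.float64(10.5)), (np.float64(-8.9), np.float64(11.4)), (np.float64(-7.6), np.float64(12.3)), (np.float64(-6.3), np.float64(13.0)), (np.float64(-4.9), np.float64(13.6)), (np.float64(-3.5), np.float64(14.1))] 162.0 26.000000000000007
```

Request:
carry_out:
  steps:
    - [[0,0,0.005],0,1]
    - [[0,0,0.004],0,1]
    - [[-0.006,0,0.001],0,1]
    - [[-0.0105,0,-0.001],0,1]
    - [[-0.0145,0,-0.0005],0,1]
    - [[-0.0145,0,0.001],0,1]
    - [[-0.0145,0,0.0025],0,1]
    - [[-0.014,0,0.004],0,1]
  squeeze: 8

```text
clock: 25.15
eef_pos: [0.3757, -0.4742, 0.1226]
eef_rot: [1.158, 2.918, -0.002]
contact_force: [-1.1, 1.1, 11.0]
opening: 0.0295
```

Run:
```python
from h import *
s=st()
c=bot.camera("scene"); cv2.imwrite("pics/s12.png",cv2.resize(c["image"][60:210,50:180],(520,600),interpolation=cv2.INTER_CUBIC))
```

```text
t 25.15 p [ 0.3757 -0.4742  0.1226] psi 0.8152 F [-1.15  1.14 11.03] open 0.0295 q [-1.01  0.58  1.71  0.    0.85 -1.83]
```

View pics/s12.png

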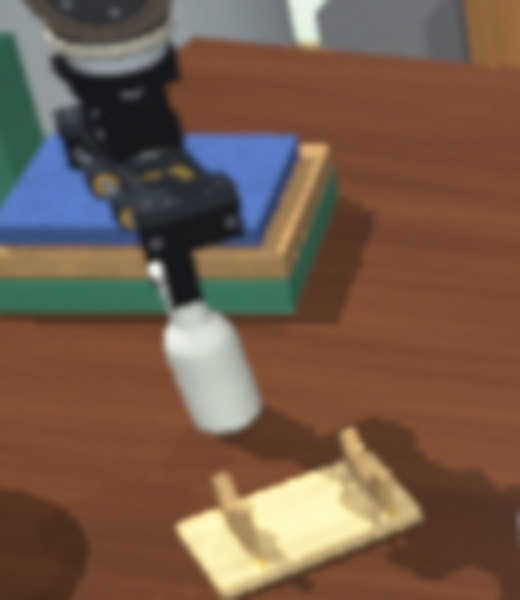

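Run:
```python
from h import *
def f(u,v,z): return bp("scene",50+u/4,60+v/4,z)
print("foot lowest",f(222,432,0.0),"foot right corner",f(260,405,0),f(195,425,0.01))
print("top",f(155,270,.13))
# simulate tilt 30deg from P
e=np.array([.728,-.685,0]);k=np.array([0,0,1])
for deg in (15,25,35):
  for P in ((.34,-.44,0),):
    t=np.radians(deg);ax=np.sin(t)*e+np.cos(t)*k; c=np.array(P)-.026*(np.cos(t)*e-np.sin(t)*k)
    print(deg,[(pr("scene",c+d*ax)-[50,60])*4 for d in(0,.07,.14)], (c+.136*ax))
```

```text
foot lowest [ 3.92627670e-01 -4.54157986e-01  1.11022302e-16] foot right corner [ 0.35382046 -0.4404322   0.        ] [ 0.40045064 -0.47034587  0.01      ]
top [ 0.3741682  -0.48702425  0.13      ]
15 [array([296.28196829, 377.44517066]), array([258.42067341, 312.96591623]), array([217.62028558, 243.48127246])] [ 0.34734211 -0.44690844  0.13809521]
25 [array([293.49182851, 373.69207984]), array([242.16443948, 318.26047356]), array([186.62703174, 258.28220896])] [ 0.364688   -0.46322978  0.13424593]
35 [array([289.90971551, 370.56700904]), array([226.59634165, 326.0196586 ]), array([157.97959549, 277.74085035])] [ 0.38128375 -0.47884528  0.12631767]
```

The cast has slid along as well as tipped a little; the 11 N press kept the foot flat. I fit its tilt.

Run:
```python
from h import *
from scipy.optimize import least_squares
e=np.array([.728,-.685,0]);k=np.array([0,0,1]);n=np.array([.685,.728,0])
def pts(v):
    P=np.array([.34,-.44,0])+v[0]*e+v[1]*n; t=v[2];ax=np.sin(t)*e+np.cos(t)*k; c=P-.026*(np.cos(t)*e-np.sin(t)*k)
    return c,ax
def r(v):
    c,ax=pts(v); return np.r_[((pr("scene",c)-[50,60])*4)-[226,408],((pr("scene",c+.14*ax)-[50,60])*4)-[155,266]]
s=least_squares(r,[0,0,.3]); print(s.x[:2],np.degrees(s.x[2]),s.fun,pts(s.x)[0]+.136*pts(s.x)[1])
```

```text
[0.06086053 0.0045259 ] 10.174902984027376 [ 0.10563813  0.20157035 -0.09766593 -0.21383362] [ 0.3862665  -0.47732176  0.13845413]
```

Run:
```python
from h import *
c=bot.camera("wrist"); st(); cv2.imwrite("pics/w12.png",cv2.resize(c["image"][110:310,150:350],(600,600)))
for d in(-.01,0,.01):
  s=bot.state(); g=s["eef_pos"]+[0,0,.011]+d*np.array([.728,-.685,0])
  q=c["view"]@np.r_[g,1]; th=np.arctan2(np.hypot(q[0],q[1]),q[2]); u=c["cx"]+c["fx"]*th*q[0]/np.hypot(q[0],q[1]);v=c["cy"]+c["fx"]*th*q[1]/np.hypot(q[0],q[1]); print(d,(u-150)*3,(v-110)*3)
```

```text
t 25.25 p [ 0.376  -0.4745  0.1222] psi 0.8153 F [-1.9   1.07  5.94] open 0.0294 q [-1.01  0.58  1.71  0.    0.85 -1.83]
-0.01 315.11038912883095 339.71058350029284
0 314.95355717900793 390.601354879571
0.01 314.78003693318584 439.0546446441316
```

View pics/w12.png

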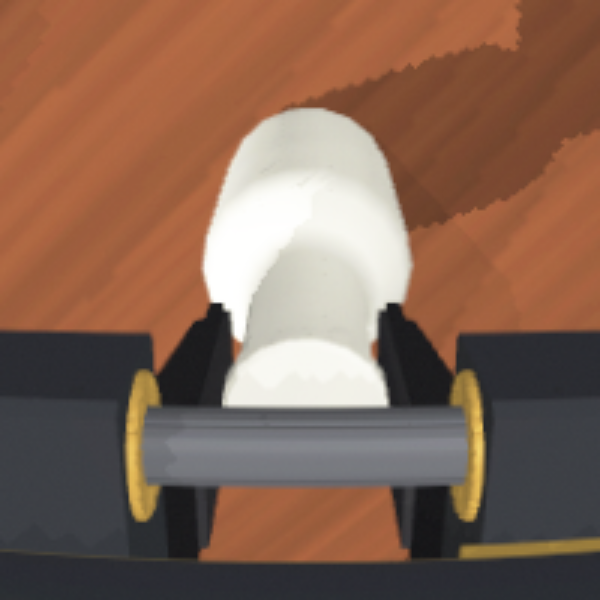

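The rim bead is still within the pads (disc centre near crop (305,405), grasp centre at (315,391)) and the cast leans forward. Past about 11° pressing down helps it tip, so I carry on with more downward share.

Request:
carry_out:
  steps:
    - [[-0.011,0,0.002],0,1]
    - [[-0.011,0,0.0035],0,1]
    - [[-0.011,0,0.005],0,1]
    - [[-0.011,0,0.006],0,1]
    - [[-0.011,0,0.0075],0,1]
    - [[-0.011,0,0.0085],0,1]
    - [[0,0,0],0,1]
    - [[0,0,0],0,1]
  squeeze: 6

```text
clock: 26.25
eef_pos: [0.4238, -0.5196, 0.09]
eef_rot: [1.158, 2.917, -0.003]
contact_force: [1.3, -2.0, 4.6]
opening: 0.0293
```

Run:
```python
from h import *
s=st()
c=bot.camera("scene"); cv2.imwrite("pics/s13.png",cv2.resize(c["image"][60:210,50:180],(520,600),interpolation=cv2.INTER_CUBIC))
c=bot.camera("wrist"); cv2.imwrite("pics/w13.png",cv2.resize(c["image"][110:310,150:350],(600,600)))
```

```text
t 26.25 p [ 0.4238 -0.5196  0.09  ] psi 0.8151 F [ 1.31 -2.04  4.6 ] open 0.0293 q [-0.99  0.69  1.56  0.    0.88 -1.8 ]
```

View pics/s13.png

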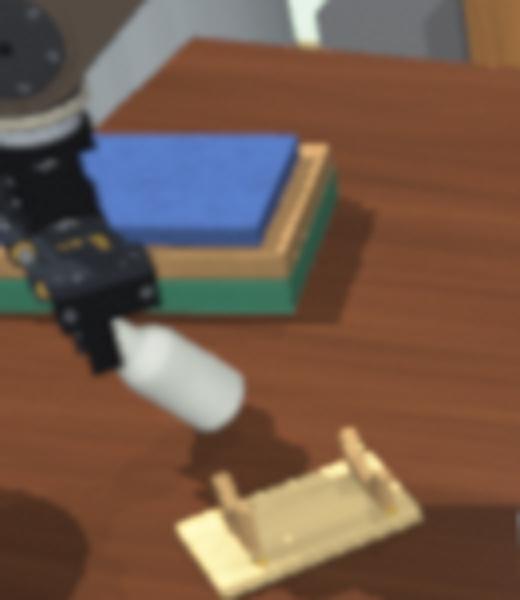

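View pics/w13.png

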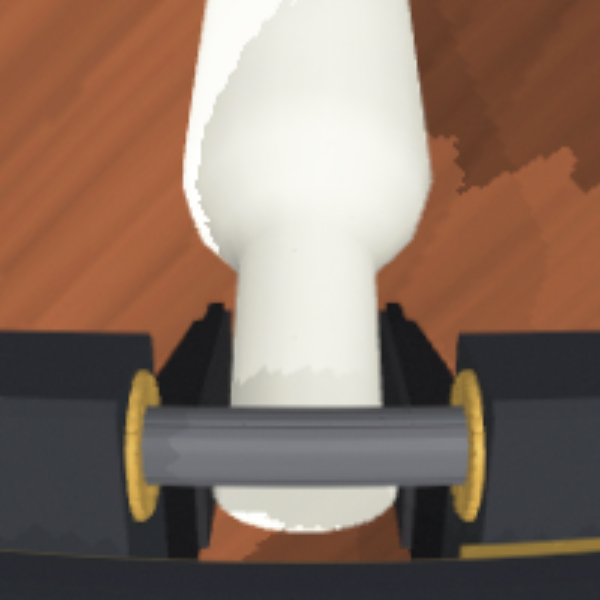

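It is tipped to about 55° and still held near the mouth end. I bring it down to level.

Request:
carry_out:
  steps:
    - [[-0.011,0,0.007],0,1]
    - [[-0.01,0,0.009],0,1]
    - [[-0.009,0,0.01],0,1]
    - [[-0.007,0,0.01],0,1]
    - [[-0.005,0,0.01],0,1]
    - [[-0.004,0,0.01],0,1]
    - [[-0.003,0,0.008],0,1]
    - [[-0.002,0,0.006],0,1]

```text
clock: 27.35
eef_pos: [0.4595, -0.553, 0.0184]
eef_rot: [-1.159, -2.919, -0.001]
contact_force: [1.2, -0.6, -0.3]
opening: 0.0293
```

Run:
```python
from h import *
s=st()
c=bot.camera("scene"); cv2.imwrite("pics/s14.png",cv2.resize(c["image"][60:210,30:180],(600,600),interpolation=cv2.INTER_CUBIC))
c=bot.camera("wrist"); cv2.imwrite("pics/w14.png",c["image"])
```

```text
t 27.35 p [ 0.4595 -0.553   0.0184] psi 0.815 F [ 1.16 -0.61 -0.25] open 0.0293 q [-0.97  0.84  1.46  0.    0.84 -1.78]
```

View pics/s14.png

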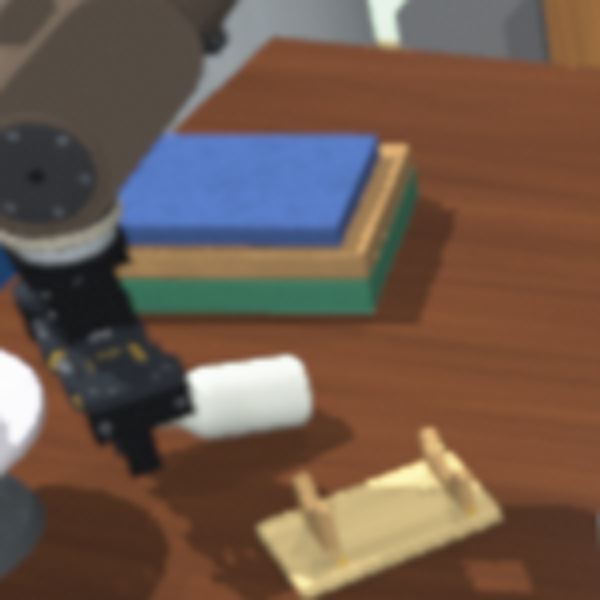

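View pics/w14.png

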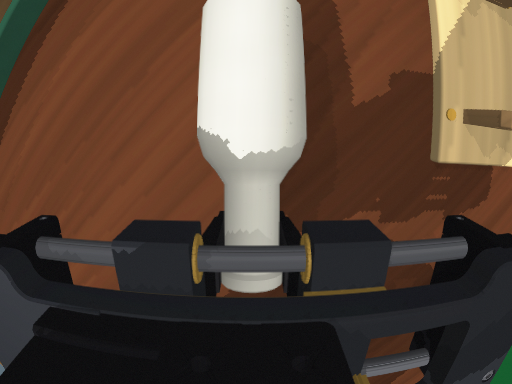

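The cast is level, on its side. I lower the last 3 mm, open, and move back along it to the body.

Request:
carry_out:
  steps:
    - [[0,0,0.0015],0,1]
    - [[0,0,0.0015],0,1]
    - [[0,0,0],0,0.6]
    - [[0,0,0],0,0.4]
    - [[0,0,0],0,0.2]
    - [[0,0,0],0,0]
    - [[0.01,0,-0.003],0,0]
    - [[0.01,0,-0.003],0,0]

```text
clock: 28.45
eef_pos: [0.4444, -0.5387, 0.0223]
eef_rot: [-1.159, -2.92, -0.0]
contact_force: [-0.1, -0.1, -0.1]
opening: 0.0825
```

Run:
```python
from h import *
s=st()
c=bot.camera("scene"); cv2.imwrite("pics/s15.png",cv2.resize(c["image"][60:210,30:180],(600,600),interpolation=cv2.INTER_CUBIC))
c=bot.camera("wrist"); cv2.imwrite("pics/w15.png",c["image"])
c=bot.camera("top"); cv2.imwrite("pics/t15.png",c["image"])
```

```text
t 28.45 p [ 0.4444 -0.5387  0.0223] psi 0.815 F [-0.09 -0.06 -0.11] open 0.0825 q [-0.98  0.81  1.51  0.    0.81 -1.79]
```

View pics/s15.png

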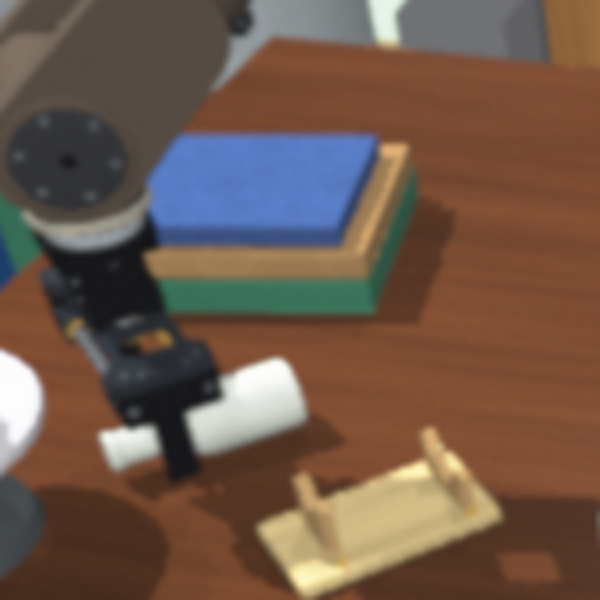

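View pics/w15.png

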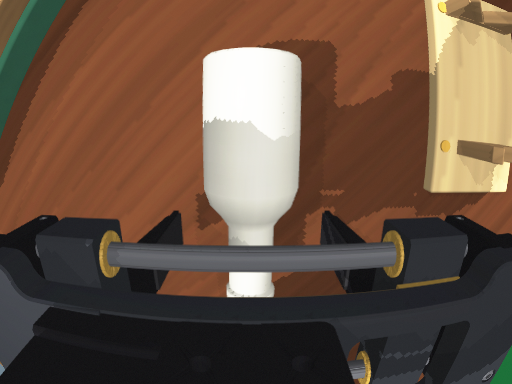

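View pics/t15.png

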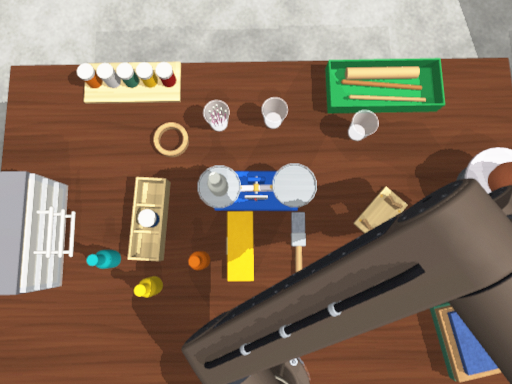

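Run:
```python
from h import *
c=bot.camera("wrist"); s=st(); p=s["eef_pos"]; x=np.array([-np.sin(.815),np.cos(.815),0]); y=np.array([np.cos(.815),np.sin(.815),0])
for n,u,v,z in(("foot",252,47.5,.050),("footL",203,60,.03),("footR",301,60,.03),("shoulderL",203,180,.026),("shoulderR",299,180,.026),("bead start",250,288,.04)):
    q=wbp(c,u,v,z)-p; print(n,np.round([q@x,q@y],4))
```

```text
t 28.65 p [ 0.445  -0.5394  0.0226] psi 0.8149 F [-0.29  0.19  0.23] open 0.094 q [-0.98  0.81  1.51  0.    0.81 -1.79]
foot [ 0.0992 -0.0015]
footL [ 0.0978 -0.0268]
footR [0.0978 0.0238]
shoulderL [ 0.0334 -0.0284]
shoulderR [0.0333 0.0242]
bead start [-0.026  -0.0027]
```

Request:
carry_out:
  steps:
    - [[0.014,-0.002,0.003],0,0]
    - [[0.018,0,0.003],0,0]
    - [[0.014,0,0.001],0,0]
    - [[0.004,0,0],0,0.2]
    - [[0,0,0],0,0.4]
    - [[0,0,0],0,0.6]
    - [[0,0,0],0,0.8]
    - [[0,0,0],0,0.8]
  squeeze: 20

```text
clock: 29.65
eef_pos: [0.4075, -0.5065, 0.0152]
eef_rot: [1.159, 2.92, 0.0]
contact_force: [-0.1, 0.5, 0.9]
opening: 0.0512
```

Request:
carry_out:
  steps:
    - [[0,0,0],0,0.8]
    - [[0,0,-0.003],0,0.8]
    - [[0,0,-0.008],0,0.8]
    - [[0,0,-0.014],0,0.8]
    - [[0,0,-0.02],0,0.8]
    - [[0,0,-0.022],0,0.8]
    - [[0,0,-0.016],0,0.8]
    - [[0,0,-0.008],0,0.8]

```text
clock: 30.65
eef_pos: [0.4074, -0.5068, 0.1078]
eef_rot: [1.159, 2.919, -0.001]
contact_force: [-0.0, -0.6, -3.3]
opening: 0.0513
```

Run:
```python
from h import *
s=st()
c=bot.camera("scene"); cv2.imwrite("pics/s16.png",cv2.resize(c["image"][60:210,30:180],(600,600),interpolation=cv2.INTER_CUBIC))
c=bot.camera("wrist"); cv2.imwrite("pics/w16.png",c["image"])
```

```text
t 30.65 p [ 0.4074 -0.5068  0.1078] psi 0.815 F [-0.01 -0.6  -3.33] open 0.0513 q [-1.    0.65  1.6   0.    0.89 -1.81]
```

View pics/s16.png

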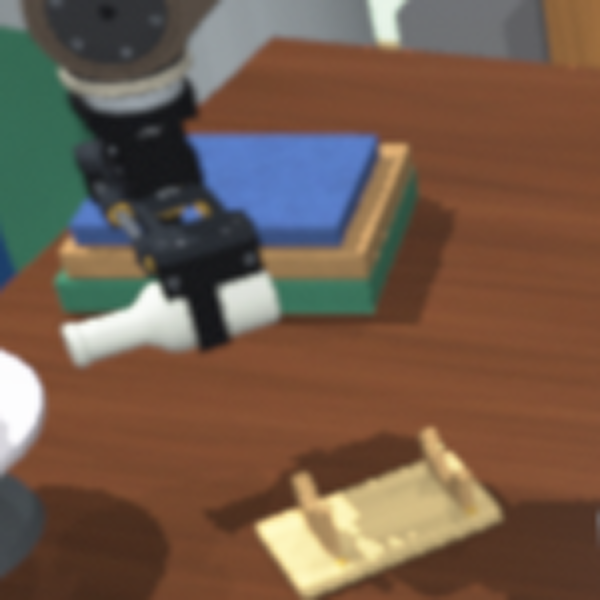

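View pics/w16.png

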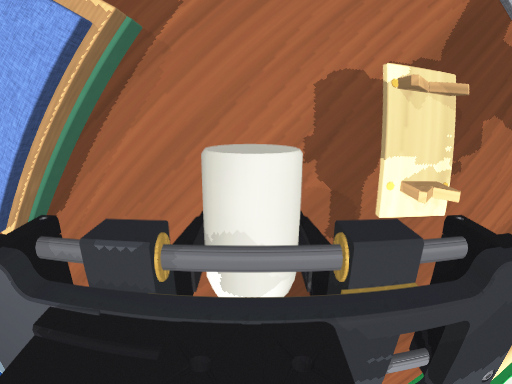

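Run:
```python
from h import *
from scipy.optimize import least_squares
c=bot.camera("wrist"); s=st(); p=s["eef_pos"]; x=np.array([-np.sin(.815),np.cos(.815),0]); y=np.array([np.cos(.815),np.sin(.815),0])
for n,u,v,z in(("ft",252,157,.1445),("fb",252,144.5,.093),("L",202,150,.119),("R",302,150,.119)):
    q=wbp(c,u,v,z)-p; print(n,np.round([q@x,q@y],4))
# scene fit of tilt: axis pts
e=-x
def r(v):
    a=np.cos(v[2])*e+np.sin(v[2])*np.array([0,0,1]); g=p+[0,0,.011]+v[1]*np.array([0,0,1])
    f=lambda d:(pr("scene",g+(d-v[0])*a)-[30,60])*4
    return np.r_[f(0)-[260,302],f(.14)-[76,345]]
q=least_squares(r,[.051,0,0]);print(q.x[:2],np.degrees(q.x[2]),q.fun)
im=c["image"]; cv2.imwrite("pics/w16c.png",cv2.resize(im[130:310,180:330],(500,600)))
```

```text
t 30.8 p [ 0.4072 -0.5065  0.1063] psi 0.815 F [ 1.15 -0.61 -2.91] open 0.0512 q [-1.    0.65  1.6   0.    0.89 -1.81]
ft [ 0.0499 -0.0017]
fb [ 0.0504 -0.0016]
L [ 0.0502 -0.027 ]
R [0.0502 0.0238]
[ 0.05208045 -0.00991259] 5.707133541067844 [ 6.51445782 -0.88051482 -5.72999754  1.21785602]
```

View pics/w16c.png

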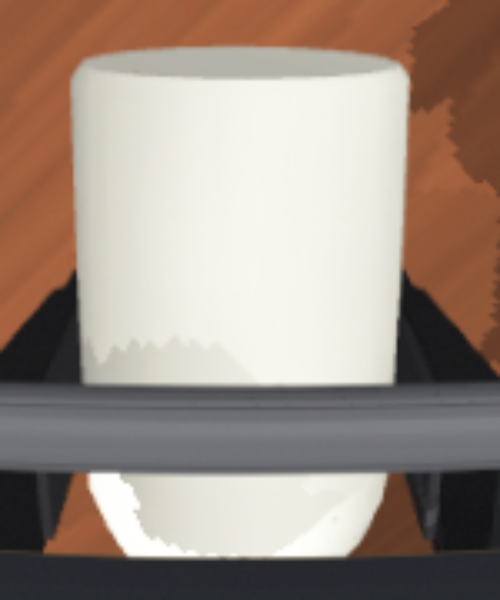

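The cast is held level at about 50 mm from its foot, near its centre of mass. In the same wrist picture the cradle board's corners are near (387,63), (457,74), (446,215) and (377,217); I refine the cradle pose from those.

Run:
```python
from h import *
c=bot.camera("wrist"); im=c["image"]
cv2.imwrite("pics/w17c.png",cv2.resize(im[50:230,365:485],(400,600),interpolation=cv2.INTER_CUBIC))
s=cv2.imread("pics/scene0.png"); cv2.imwrite("pics/s17c.png",cv2.resize(s[160:215,88:163],(750,550),interpolation=cv2.INTER_CUBIC))
```

```text
(no output)
```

View pics/w17c.png

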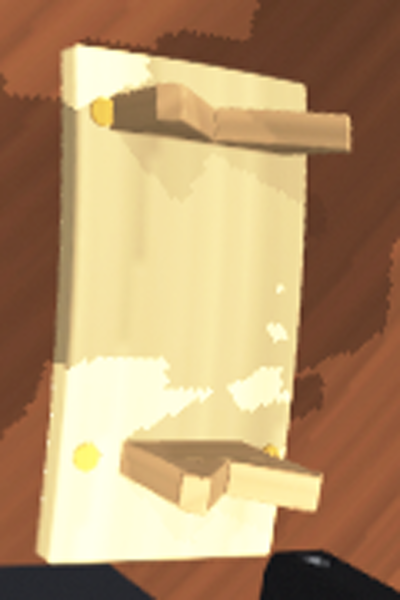

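View pics/s17c.png

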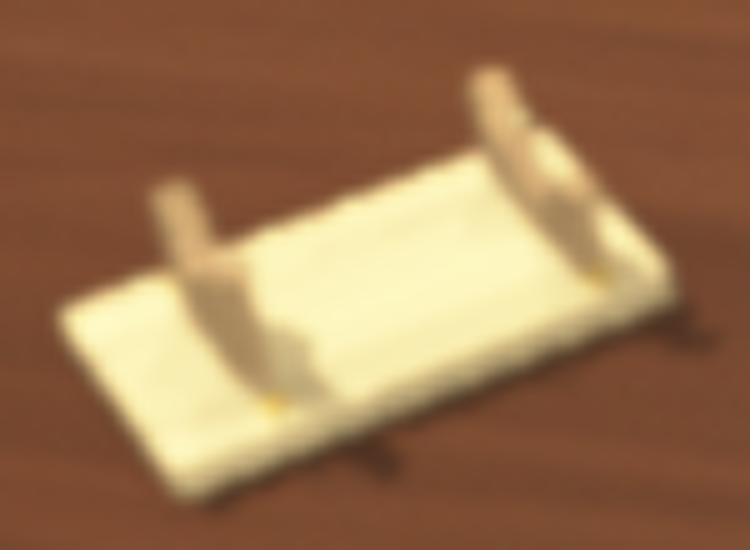

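Run:
```python
from h import *
c=bot.camera("wrist")
W=[wbp(c,365+u*.3-.35,50+v*.3-.35,.012) for u,v in((77,46),(305,86),(272,555),(51,562))]
S=[bp("scene",88+u/10-.45,160+v/10-.45,.012) for u,v in((545,125),(672,268),(180,490),(62,315))]
for n,q in(("wrist",W),("scene",S)):
    q=np.array(q); print(n,np.round(q[:,:2],4).tolist(),"mean",q.mean(0).round(4))
    print([round(np.linalg.norm(q[i]-q[(i+1)%4]),4) for i in range(4)])
q=np.array(W); d=(q[3]-q[0]); print(np.arctan2(d[1],d[0])); d=(q[2]-q[1]); print(np.arctan2(d[1],d[0]))
q=np.array(S); d=(q[3]-q[0]); print(np.arctan2(d[1],d[0])); d=(q[2]-q[1]); print(np.arctan2(d[1],d[0]))
```

```text
wrist [[0.4024, -0.3336], [0.4587, -0.2739], [0.5674, -0.3738], [0.5098, -0.434]] mean [ 0.4846 -0.3538  0.012 ]
[np.float64(0.082), np.float64(0.1476), np.float64(0.0833), np.float64(0.147)]
scene [[0.404, -0.3291], [0.4609, -0.2678], [0.5784, -0.3649], [0.5156, -0.43]] mean [ 0.4897 -0.348   0.012 ]
[np.float64(0.0837), np.float64(0.1524), np.float64(0.0905), np.float64(0.1504)]
-0.7516000470691973
-0.7431064694699853
-0.735205509726907
-0.6907079288686551
```

Wrist and top cameras agree on the cradle: centre (0.485, -0.354), yaw about -0.75. The scene camera is off by about 6 mm, in the direction of its known bias. I carry the cast over the cradle.

Request:
carry_out:
  steps:
    - [[0.004,0.01,-0.004],0,0.8]
    - [[0.01,0.025,0],0,0.8]
    - [[0.014,0.034,0],0,0.8]
    - [[0.0145,0.035,0],0,0.8]
    - [[0.012,0.03,0],0,0.8]
    - [[0.008,0.019,0],0,0.8]
    - [[0.004,0.009,0],0,0.8]
    - [[0.001,0.003,0],0,0.8]

```text
clock: 31.9
eef_pos: [0.4715, -0.3399, 0.1102]
eef_rot: [1.159, 2.92, -0.0]
contact_force: [-1.1, 0.7, -4.0]
opening: 0.0513
```

Run:
```python
from h import *
s=st(); plan([((.4708,-.3403,.06),.815,4)])
c=bot.camera("scene"); cv2.imwrite("pics/s18.png",cv2.resize(c["image"][100:230,60:200],(646,600),interpolation=cv2.INTER_CUBIC))
c=bot.camera("wrist"); cv2.imwrite("pics/w18.png",c["image"])
```

```text
t 31.9 p [ 0.4715 -0.3399  0.1102] psi 0.8154 F [-1.11  0.65 -3.96] open 0.0513 q [-0.74  0.56  1.78  0.    0.8  -1.55]
1 [0.0001, -0.0002, 0.0126] 0.0001
2 [0.0, -0.0002, 0.0125] 0.0001
3 [0.0001, -0.0002, 0.0126] 0.0001
4 [0.0, -0.0002, 0.0125] 0.0001
end [ 0.4708 -0.3403  0.06  ] 0.815 max 0.012601983970788091
```

View pics/s18.png

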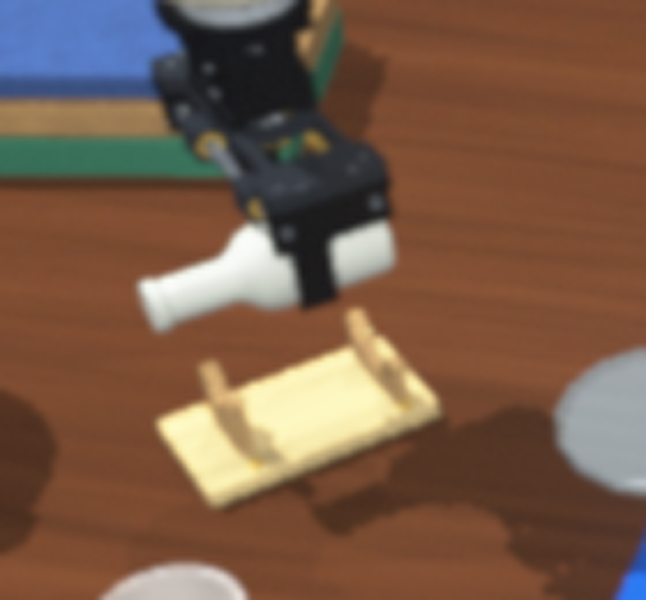

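View pics/w18.png

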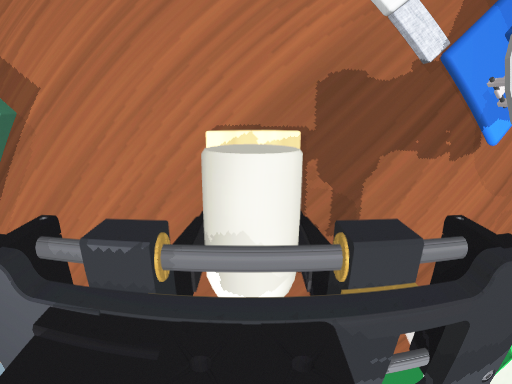

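It is centred over the cradle: in the wrist view the board's end (205 to 301) lines up with the body (202 to 302). I lower it.

Request:
carry_out:
  steps:
    - [[0,-0.0005,0.007],0,0.8]
    - [[0,-0.0005,0.012],0,0.8]
    - [[0,0,0.012],0,0.8]
    - [[0,0,0.01],0,0.8]
    - [[0,0,0.008],0,0.8]
    - [[0,0,0.005],0,0.8]
    - [[0,0,0.004],0,0.8]
    - [[0,0,0.002],0,0.8]

```text
clock: 33.0
eef_pos: [0.4707, -0.3409, 0.0501]
eef_rot: [1.159, 2.92, 0.0]
contact_force: [-0.2, -0.0, -3.3]
opening: 0.051
```

Run:
```python
from h import *
s=st()
c=bot.camera("scene"); cv2.imwrite("pics/s19.png",cv2.resize(c["image"][100:230,60:200],(646,600),interpolation=cv2.INTER_CUBIC))
```

```text
t 33.0 p [ 0.4707 -0.3409  0.0501] psi 0.8151 F [-0.19 -0.01 -3.31] open 0.051 q [-0.74  0.65  1.82  0.    0.67 -1.56]
```

View pics/s19.png

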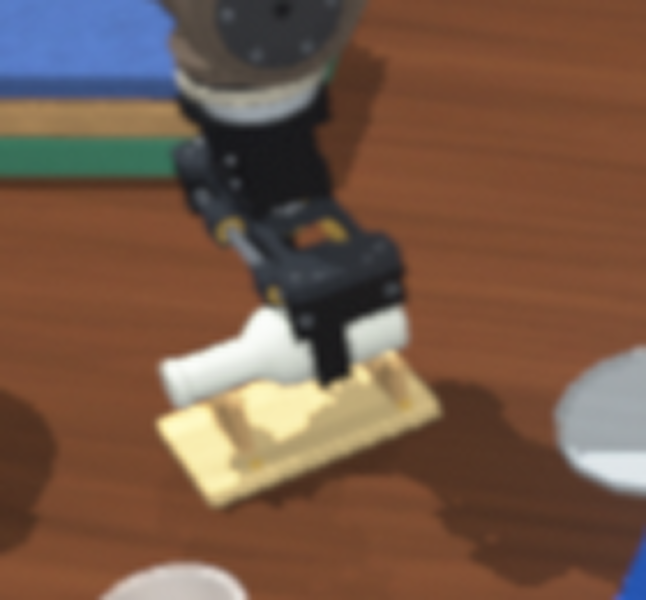

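Request:
carry_out:
  steps:
    - [[0,0,0.001],0,0.8]
    - [[0,0,0.001],0,0.8]
    - [[0,0,0.001],0,0.8]
    - [[0,0,0.0005],0,0.8]
    - [[0,0,0.0005],0,0.8]
    - [[0,0,0],0,0.8]
    - [[0,0,0],0,0.8]
    - [[0,0,0],0,0.8]
  squeeze: 12

```text
clock: 34.05
eef_pos: [0.4712, -0.3407, 0.0472]
eef_rot: [1.159, 2.919, 0.0]
contact_force: [1.5, 4.2, 8.1]
opening: 0.0511
```

Contact, with about 11 N on the cradle. I release gently.

Request:
carry_out:
  steps:
    - [[0,0,-0.001],0,0.8]
    - [[0,0,-0.001],0,0.7]
    - [[0,0,0],0,0.4]
    - [[0,0,0],0,0.4]
    - [[0,0,0],0,0.2]
    - [[0,0,0],0,0.1]
    - [[0,0,0],0,0.1]
    - [[0,0,0],0,0.1]
  squeeze: 5

```text
clock: 35.05
eef_pos: [0.4706, -0.3409, 0.0482]
eef_rot: [-1.159, -2.92, -0.0]
contact_force: [0.7, -0.2, 0.2]
opening: 0.0847
```

Run:
```python
from h import *
s=st()
c=bot.camera("scene"); cv2.imwrite("pics/s20.png",cv2.resize(c["image"][100:230,60:200],(646,600),interpolation=cv2.INTER_CUBIC))
c=bot.camera("wrist"); cv2.imwrite("pics/w20.png",c["image"])
```

```text
t 35.05 p [ 0.4706 -0.3409  0.0482] psi 0.815 F [ 0.68 -0.16  0.23] open 0.0847 q [-0.74  0.66  1.82  0.    0.67 -1.56]
```

View pics/s20.png

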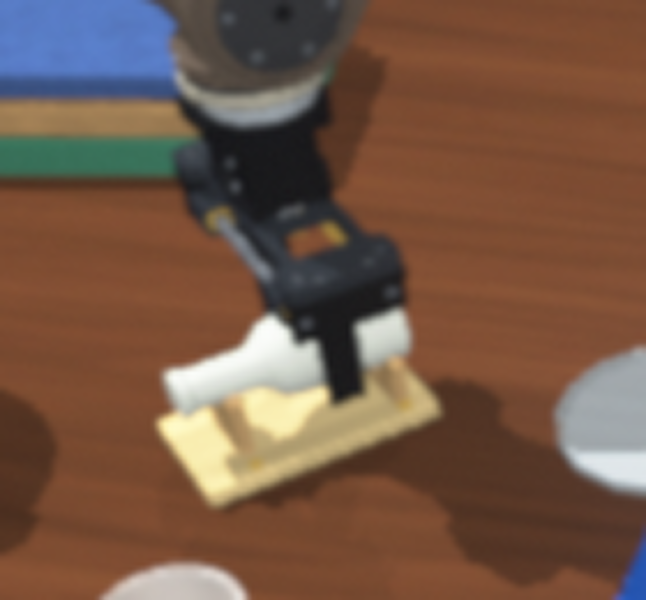

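View pics/w20.png

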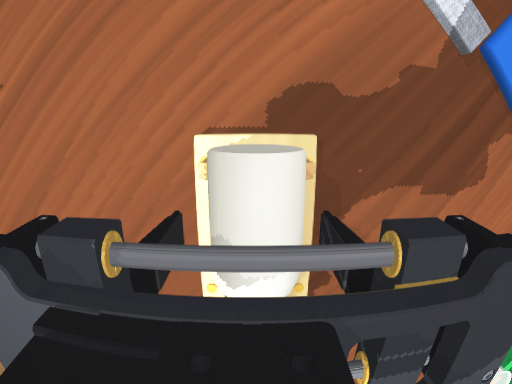

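Request:
carry_out:
  steps:
    - [[0,0,-0.01],0,0]
    - [[0,0,-0.025],0,0]
    - [[0,0,-0.035],0,0]
    - [[0,0,-0.04],0,0]
    - [[0,0,-0.04],0,0]
    - [[0.02,0.01,-0.04],0,0]
    - [[0.035,0.018,-0.02],0,0]
    - [[0.035,0.018,0],0,0]

```text
clock: 36.15
eef_pos: [0.4365, -0.245, 0.2603]
eef_rot: [1.158, 2.917, -0.001]
contact_force: [0.9, 1.0, -0.8]
opening: 0.0952
```

Request:
carry_out:
  steps:
    - [[0.035,0.018,0],0,0]
    - [[0.035,0.018,0],0,0]
    - [[0.035,0.018,0],0,0]
    - [[0.035,0.018,0],0,0]
    - [[0.02,0.01,0],0,0]
    - [[0,0,0],0,0]
    - [[0,0,0],0,0]
    - [[0,0,0],0,0]

```text
clock: 37.15
eef_pos: [0.3768, -0.077, 0.2582]
eef_rot: [1.16, 2.919, 0.0]
contact_force: [0.3, -0.5, -0.2]
opening: 0.0953
```

Run:
```python
from h import *
s=st()
a=bot.camera("scene")["image"]; cv2.imwrite("pics/s21.png",cv2.resize(a[90:270,90:350],(780,540),interpolation=cv2.INTER_CUBIC))
b=bot.camera("top")["image"]; cv2.imwrite("pics/t21.png",b)
cv2.imwrite("pics/t21c.png",cv2.resize(b[175:255,340:420],(600,600),interpolation=cv2.INTER_CUBIC))
```

```text
t 37.15 p [ 0.3768 -0.077   0.2582] psi 0.8142 F [ 0.35 -0.48 -0.23] open 0.0953 q [-0.37  0.1   2.05  0.    1.   -1.19]
```

View pics/s21.png

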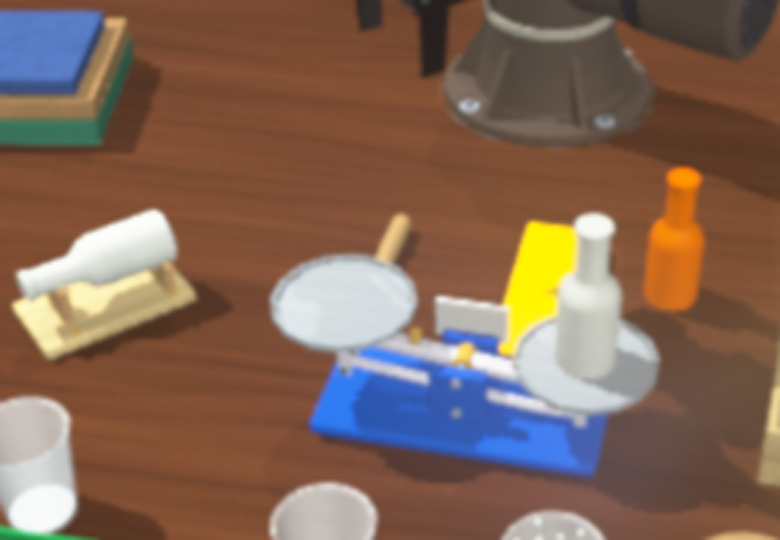

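View pics/t21c.png

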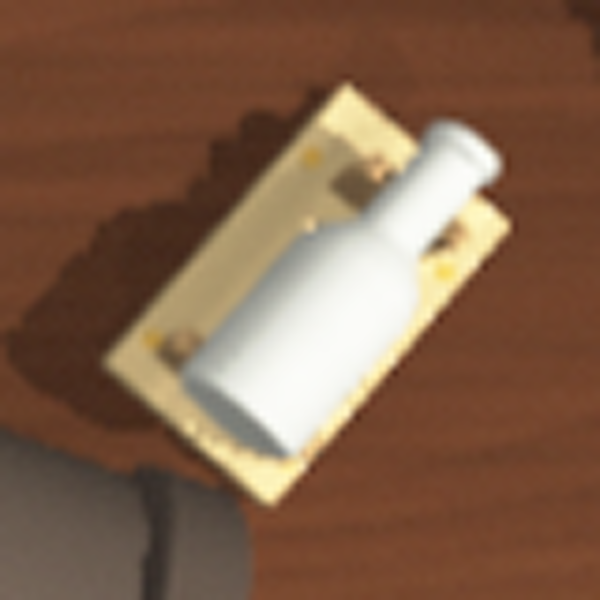

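View pics/t21.png

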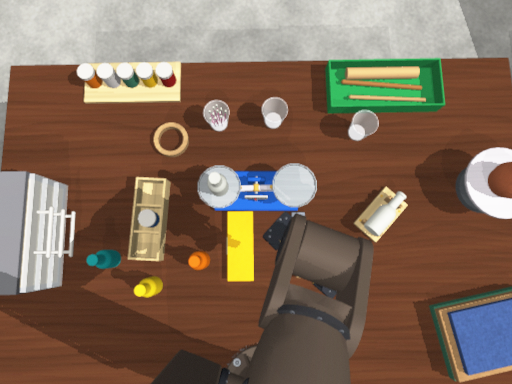

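Run:
```python
from h import *
C=np.array([.485,-.3537,0]);a=-.753;e=np.array([np.cos(a),np.sin(a),0]);n=np.array([-e[1],e[0],0]);k=np.array([0,0,1])
P=lambda p:((pr("top",p)-[340,175]+.5)*7.5).round(0)
for nm,d,r in(("foot",-.07,.026),("beadend",.07,.015),("beadstart",.062,.015),("body end",0,.026)):
    th=np.linspace(0,2*np.pi,73); q=np.array([P(C+e*d+[0,0,.056]+r*(np.cos(t)*n+np.sin(t)*k)) for t in th])
    print(nm,"u",q[:,0].min(),q[:,0].max(),"v",q[:,1].min(),q[:,1].max(),"c",q.mean(0))
im=cv2.imread("pics/t21c.png")
for d,r in((-.07,.026),(.07,.015),(0,.026)):
    q=np.array([P(C+e*d+[0,0,.056]+r*(np.cos(t)*n+np.sin(t)*k)) for t in np.linspace(0,6.28,40)]).astype(np.int32); cv2.polylines(im,[q],True,(0,0,255),1)
cv2.imwrite("pics/t21o.png",im)
```

```text
foot u 176.0 292.0 v 372.0 466.0 c [232.91780822 418.56164384]
beadend u 432.0 501.0 v 120.0 173.0 c [466.30136986 146.32876712]
beadstart u 419.0 488.0 v 135.0 189.0 c [453.21917808 161.69863014]
body end u 293.0 411.0 v 235.0 328.0 c [350.49315068 281.21917808]
```

View pics/t21o.png

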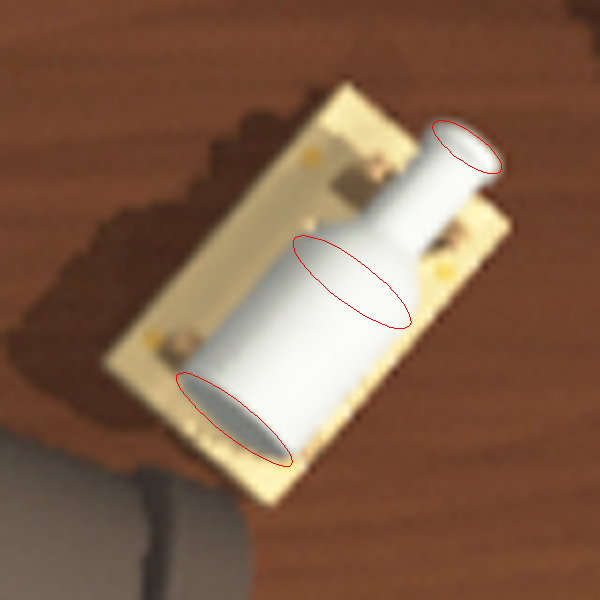

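The overlay of a properly seated cast matches the picture to within about 2 mm. The lighter cast stands upright on the left pan, and the other things are where they were. I hand in.

Run:
```python
from h import *
st(); print(bot.sign_off())
```

```text
t 37.25 p [ 0.3766 -0.0768  0.2581] psi 0.8141 F [-0.18  0.63 -0.97] open 0.0954 q [-0.37  0.1   2.05  0.    1.   -1.19]
the job is handed in; nothing more can be done
None
```

I weighed both casts, laid the heavier one in the drying cradle and left the lighter one standing on the left pan. I handed the job in at 37 s; no verdict was reported.

- **Weighing:** The cast from the near cell went on the right pan and the one from the far cell on the left. The right pan stayed down after release. The wrist force agreed, at about 3 N for the right-hand cast against 1.9 N for the other.
- **Laying down:** I tipped the heavier cast over on free table beyond the cradle. Then I regripped its body near the balance point and lowered it into the cradle. I estimate about 11 N on the cradle, under the 30 N limit.
- **What went wrong on the way:** My first grip in the crate closed only on the rim, so I set the cast back and took it again. At the start of the tipping the foot slid about 6 cm along the table before the cast tipped over.
- **Last checks:** In the top picture the cast in the cradle matches a properly seated one to about 2 mm, with its neck on the narrow support. The lighter cast stands upright on its pan and nothing else looks moved. The scene camera put the cradle about 6 mm away from where the top and wrist cameras did, so I used the latter two.

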